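# Put the hand tools back in their shadow-foam inserts

### The arm

A 6-joint arm with a two-finger parallel gripper is mounted at the origin on a cart in front of the work surface, level with it; the furniture and walls round the work are solid. World frame = base frame: x ahead of the robot, y to its left, z up, the work surface at z = 0. Lengths are in m, angles in degrees, forces in N, time in s.
With the tool pointing down it reaches from about 0.4 to 0.825 m from the base axis. Payload 7 kg.
Tool frame: the origin (TCP) lies at the very end of the fingers, on their centre line; the grasp point (between the pads) lies 19 mm behind it (ctrl.pinch_z is the distance from the TCP to the grasp point, in m); z points along the fingers, x is the direction in which the jaws open and shut, and the axes are right-handed (so a half turn about z gives the same grasp; the last joint's range is limited). The gripper opens to 88 mm and grips with 3 to 60 N. Pads are 19 mm wide; open, the fingers measure 130 mm over their backs; the gripper's body (78 mm by 193 mm) begins 47 mm behind the grasp point.
Start: joints at [16.507, 20.546, 0.682, 0, -70.136, -16.507], TCP at [0.675, -0, 0.227] pointing down, gripper open.
Joint ranges: [-176.03, 176.03], [-82.01, 121.73], [-58.28, 71.71], [-173.87, 95.51], [-174.79, -0.11], [-173.66, 173.66]. Speed limits (degrees/s): [136.94, 136.94, 172.46, 180, 180, 180].

### API

Orientations are given as [roll, pitch, yaw] about the fixed x, y, z axes, in that order (R = Rz(yaw) Ry(pitch) Rx(roll)).
In Python, from plant import ctrl gives the robot as it stands.
- The arm moves only by the tool carry_out, never from a script. Its argument "increments" is a list of rows, each a list of 7 numbers: the turn, a rotation vector about the world's x, y, z in degrees, then the shift along the world's x, y, z in mm, then the closure, from 0 (fully open) to 1 (shut). In form: [[ax, ay, az, dx, dy, dz, grip], ...]. A call has 1 to 20 rows; each row is the pose to reach, as a shift and turn from the pose commanded when the call began; what a row does not reach only later rows make up. A row lasts 1/8 s, in which the tool goes at most 62.5 mm and 10.7 degrees, less where a joint would pass 70% of its speed; a pose out of reach is approached as far as the arm can. A call with a gripper value outside its range is refused whole. The fingers move at their own pace and stop on an object; the grip force is fixed at half the most. Time passes only in rows, so rows that repeat a pose let the fingers close. It gives the time, the measured TCP pose, the force and the opening at its end, in the units of the state.
- ctrl.get_obs(): the state, without advancing time (a new reading comes with each control period).
- ctrl.snapshot(name): name is "scene" or "side" or "wrist"; returns a dict with "pixels" (420x560x3 uint8, blue, green, red), "intrinsics" (3x3 intrinsics, pixels), "rvec" (rotation vector, rad) and "tvec" (3), from world to camera coordinates, as OpenCV has them; the wrist camera has in their place "hand_eye" (4x4, takes a point from camera to tool coordinates, whose origin is the TCP and whose axes are the tool frame's). Camera axes: x right, y down, z forward; pixel columns grow to the right and rows downward; lengths in m; the calibration is good to about 2 mm. The wrist camera is an equidistant fisheye: a pixel r from the principal point sees the ray r / f radians off the axis. A picture is of the moment at which its call begins: read the wrist's pose just before it. There is no depth.
- ctrl.close_job(): hands the job in, once; it reports no verdict.
Trained networks look in a picture, given as the dict that the camera call returned (one of the last four; its "shot" number tells which), for a name from the list of things; names that differ only in an ending like _2 or _b are one class to them, and where a whole thing is asked for, a point or a joint stands for the part that bears it (a point fixed in the world has none). Each returns a list of dicts, best first, with "confidence" (0 to 1); they miss things now and then, are a little off and sometimes report something else, mostly with a low value. They report only what shows in the picture. A call takes as long as a camera call.
- ctrl.search_frame(picture, label): "centre" ([x, y, z] in m, in world coordinates, good to about 4 mm: the middle of the surface that is visible of it).
- ctrl.outline_of(picture, label): "pixels" (420x560 bool, what is visible of it).
The state is a dict: "clock": time; "joint_pos": joint angles; "qvel": joint speeds; "tau": joint torques, N m; "tool_pos": TCP position; "orientation": TCP orientation; "force": force on the tool from outside, world axes, zero at the start; "moment": the same for the moment, N m; "opening": finger opening in m.
Only numpy, scipy, OpenCV 4.12 (cv2) and the standard library are available. Lean on these libraries where they do the work, as an engineer would, in place of code of your own. Each camera call takes 0.05 s, during which the arm holds its last target. There are 200 camera calls.

### The job

Put the four hand tools lying loose to the right of the drawer tray (long screwdriver, short screwdriver, pliers, tape measure) back into it, each fully down in the foam recess cut to its own shape and length. Do not knock over the glue bottle or the spray can behind the tools.

Things in the scene. Friction and masses are not known exactly. Their poses are not given: they have to be found in the camera images.
- long_driver_mid (a point): longer screwdriver (red), 198 mm, lying flat. The point: middle of its length, on its axis, 12.5 mm above what it lies on. x axis: towards the blade tip. The handle, 94 mm long and 26 mm thick, spans x = -99 to -5 mm; the 6.4 mm shaft reaches x = +99. Its weight is in the handle: grip across it at about x = -52, fingertips 2 to 5 mm above the surface.
- short_driver_mid (a point): shorter screwdriver (yellow), 173 mm, lying flat. The point: middle of its length, on its axis, 12.5 mm above what it lies on. x axis: towards the blade tip. The handle, 94 mm long and 26 mm thick, spans x = -86 to +8 mm; the 6.4 mm shaft reaches x = +87. Its weight is in the handle: grip across it at about x = -39, fingertips 2 to 5 mm above the surface.
- pliers: rigid pliers, red handles, lying flat, 162 mm long, 53 mm wide over the handles, 11 mm thick. Origin: centre of length and width, on the underside. x axis: towards the jaw tips. The closed jaws span x = +27 to +81 mm, at most 22 mm wide; pivot at x = +35. Grip across the jaws at about x = +38 with the fingertips 2 mm above the surface.
- tape_measure: tape measure standing on edge, 60 mm tall. Origin: centre of its 42 x 82 mm footprint, on the underside. Its y axis runs along it: the case spans y = -22 to +41 mm, the free end of the tape sticks out low down to y = -41. The case is 36 mm thick, x = -20 to +16. Grip it across x at y = +10, x = -2, about 40 mm up.
- insert_long_driver: black foam block 220 x 80 x 30 mm, fixed; four side by side in a steel tray (walls 28, front 36 mm high). Origin: centre of underside, 3 mm above the table. Recess 14 mm deep (grey floor 16 mm above origin), x = -104 to +104 mm: 36 wide for the handle to x = 4, then 18 wide for the shaft. Blade tip to +x; tool middle over the origin. Finger channel across the block at x = -52, 44 long, as deep.
- insert_short_driver: like insert_long_driver in block, origin and depth, but for the shorter screwdriver: recess x = -91 to +91 mm, 36 mm wide for the handle to x = 17, then 18 mm wide for the shaft; finger channel, 44 mm long, at x = -39. Blade tip to +x; the screwdriver's middle goes over the origin, its axis 28.5 mm above it (about 5 mm of play all round).
- insert_pliers: same block, origin and depth, for the pliers: recess x = -87 to +87 mm, 64 mm wide for the handles at the -x end, where an 11 mm wide tongue of foam stands between them (to x = -48), tapering to 36 mm for the jaws at the +x end; finger channel, 44 mm long, at x = +38. Jaws to +x; the pliers' origin goes 16 mm above the insert's origin; they then lie 3 mm below the foam's top.
- insert_tape: same block, origin and depth, no finger channel, for the tape measure: recess 52 mm wide for the case, x = -28 to +47 mm, and 28 mm wide for the tape's free end, x = -48 to -28. The tape measure stands with its y axis along the insert's x axis (free end to -x), its origin 16 mm above the insert's; 46 mm of it stay above the foam.
- glue_bottle: bystander: white glue bottle with an orange nozzle, 50 mm thick, 134 mm tall, standing upright at the back. Origin: centre of its underside. Must stay standing.
- spray_can: bystander: white spray can, 62 mm thick, 205 mm tall, standing upright at the back. Origin: centre of its underside. Must stay standing.

How it is judged (in metres and radians):
At the end, for the whole second after the job is handed in: each tool lies at rest on the floor of its own recess: its middle within 12 mm (horizontally) of the insert's middle, not more than about 5 mm above its seated height, its length along the recess within 0.12 rad (tape measure 0.2 rad), pliers level and tape measure upright within 0.1 rad (horizontal distance between long_driver_mid and insert_long_driver below 0.012 m and z of long_driver_mid in the frame of insert_long_driver below 0.034 m and angle between the x axis of long_driver_mid and the x axis of insert_long_driver, either way round below 0.12 rad and horizontal distance between short_driver_mid and insert_short_driver below 0.012 m and z of short_driver_mid in the frame of insert_short_driver below 0.034 m and angle between the x axis of short_driver_mid and the x axis of insert_short_driver, either way round below 0.12 rad and horizontal distance between pliers and insert_pliers below 0.012 m and z of pliers in the frame of insert_pliers below 0.021 m and angle between the x axis of pliers and the x axis of insert_pliers, either way round below 0.12 rad and angle between each of pliers, tape_measure's own z axis and vertical below 0.1 rad and horizontal distance between tape_measure and insert_tape below 0.012 m and z of tape_measure in the frame of insert_tape below 0.021 m and angle between the y axis of tape_measure and the x axis of insert_tape, either way round below 0.2 rad and linear speed of each of pliers, tape_measure below 0.02 m/s); the robot touches nothing.
It fails at once if the glue bottle is knocked over (angle between glue_bottle's own z axis and vertical above 0.5 rad).
It fails at once if the spray can is knocked over (angle between spray_can's own z axis and vertical above 0.5 rad).
It also fails if it takes over 109 s, if anything falls off the work surface, if the arm or the gripper's body presses on something with over 40 N, if the wrist force passes 120 N, or if a joint passes its speed limit or range.

## Working session

There is one attempt and no reset: what is moved stays moved. The work goes in short steps, Python scripts to look and compute and a tool call to move; the robot and the scene stay as the last step left them, time stands still between calls to the robot, and variables do not carry over. Pictures are saved under pics/ and viewed, about 12 in all and at most 16, crops included, and the job is handed in when it is done.

Besides the shell and the picture viewer there is one more tool, called after "Emit:" as name(argument=value, ...) on one line, values as JSON. carry_out: Moves the arm, as the interface text tells. Its arguments: {"type":"object","properties":{"increments":{"type":"array"}},"required":["increments"]}

```bash
mkdir -p pics; ls; cat > h.py <<'E'
import numpy as np, cv2
from plant import ctrl
L=['long_driver_mid','short_driver_mid','pliers','tape_measure','insert_long_driver','insert_short_driver','insert_pliers','insert_tape','glue_bottle','spray_can']
def ray(s,uv):
    R=cv2.Rodrigues(np.array(s['rvec'],float))[0];t=np.array(s['tvec'],float).ravel()
    K=np.array(s['intrinsics'])
    d=np.linalg.inv(K)@np.array([uv[0],uv[1],1.]);return -R.T@t,R.T@d
def atz(s,uv,z):
    o,d=ray(s,uv);return o+d*(z-o[2])/d[2]
E
python3 - <<'E'
from h import *
print(ctrl.get_obs())
for n in ['scene','side']:
    s=ctrl.snapshot(n);cv2.imwrite(f'pics/{n}0.png',s['pixels'])
    print(n,ray(s,(280,210)))
    for l in L:
        r=ctrl.search_frame(s,l)
        print(l,[(np.round(a['centre'],3),round(a['confidence'],2)) for a in r[:2]])
E
```

```text
pics
{'clock': 0.0, 'joint_pos': array([ 1.65062270e+01,  2.05920485e+01,  6.34945887e-01, -2.12652781e-02,
       -7.01362543e+01, -1.65071779e+01]), 'qvel': array([-0.01882808,  0.05303979,  0.04259905, -0.0452376 , -0.0069911 ,
       -0.04524646]), 'tau': array([-8.00930356e-04, -5.82726967e+01,  2.93058443e+01,  6.99745238e+00,
        6.93249181e-03, -2.06530804e-04]), 'tool_pos': array([ 6.74514604e-01, -2.63244807e-05,  2.25621071e-01]), 'orientation': array([-1.79992638e+02, -9.51896914e-02,  1.79991801e+02]), 'force': array([0.89441841, 0.05297294, 0.05667236]), 'moment': array([ 0.02915403,  0.02459478, -0.02935853]), 'opening': 0.08746482895376116}
scene (array([ 0.96501773, -0.69898116,  0.90705819]), array([-0.29242615,  0.62026294, -0.72812245]))
long_driver_mid [(array([ 0.604, -0.11 ,  0.02 ]), 0.59)]
short_driver_mid [(array([ 0.588, -0.322,  0.021]), 0.89), (array([ 0.757, -0.306,  0.092]), 0.54)]
pliers [(array([ 0.459, -0.35 ,  0.01 ]), 0.93), (array([ 0.459, -0.139,  0.041]), 0.65)]
tape_measure [(array([ 0.458, -0.141,  0.04 ]), 0.93)]
insert_long_driver [(arra
[... 338 characters left out ...]
), 0.48)]
side (array([0.1539738 , 0.99098246, 0.45701482]), array([ 0.38811677, -0.85553047, -0.34300565]))
long_driver_mid [(array([ 0.597, -0.081,  0.019]), 0.64), (array([0.528, 0.271, 0.033]), 0.53)]
short_driver_mid [(array([ 0.573, -0.288,  0.016]), 0.46)]
pliers []
tape_measure [(array([ 0.739, -0.291,  0.056]), 0.58)]
insert_long_driver []
insert_short_driver [(array([0.567, 0.107, 0.037]), 0.69), (array([0.538, 0.194, 0.035]), 0.53)]
insert_pliers [(array([0.495, 0.344, 0.034]), 0.91), (array([ 0.449, -0.334,  0.011]), 0.16)]
insert_tape [(array([0.536, 0.19 , 0.036]), 0.96)]
glue_bottle [(array([ 0.739, -0.29 ,  0.055]), 0.86), (array([ 0.575, -0.284,  0.017]), 0.74)]
spray_can []
```

View pics/scene0.png

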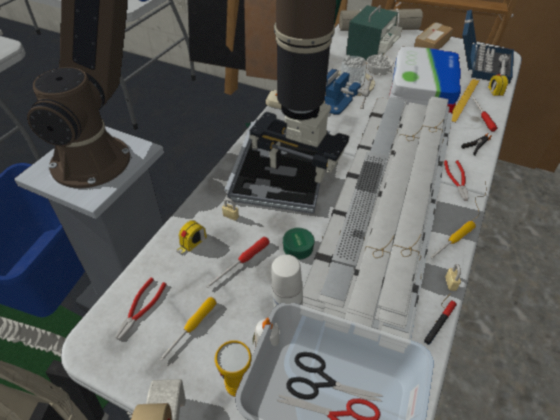

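View pics/side0.png

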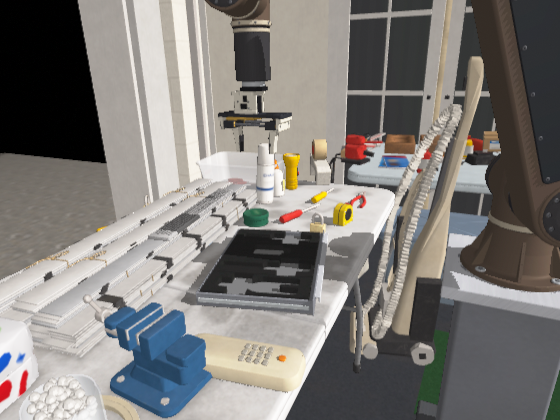

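The scene view shows the tape at (190,235), the red driver at (240,262), the yellow driver at (190,325) and the pliers at (142,305). The gripper partly hides the tray. The side view shows the tray at about (265,265). Next I'll look from above with the wrist camera.

Emit:
carry_out(increments=[[0,0,0,-20,0,50,0],[0,0,0,-60,-60,90,0],[0,0,0,-100,-120,120,0],[0,0,0,-125,-175,120,0],[0,0,0,-125,-220,120,0],[0,0,0,-125,-220,120,0],[0,0,0,-125,-220,120,0],[0,0,0,-125,-220,120,0]])

```text
clock: 2.1
tool_pos: [0.5503, -0.2191, 0.3462]
orientation: [180.0, -0.0, -180.0]
force: [0.4, 0.6, 0.5]
opening: 0.0879
```

```bash
cat >> h.py <<'E'
from scipy.spatial.transform import Rotation as Ro
def tcpT(o):
    T=np.eye(4);T[:3,:3]=Ro.from_euler('xyz',o['orientation'],degrees=True).as_matrix();T[:3,3]=o['tool_pos'];return T
def wsnap(name=None):
    o=ctrl.get_obs();s=ctrl.snapshot('wrist');s['T']=tcpT(o)@np.array(s['hand_eye'])
    if name: cv2.imwrite(f'pics/{name}.png',s['pixels'])
    return s
def wz(s,uv,z):
    K=np.array(s['intrinsics']);uv=np.atleast_2d(uv).astype(float)
    p=np.stack([(uv[:,0]-K[0,2])/K[0,0],(uv[:,1]-K[1,2])/K[1,1]],1);r=np.linalg.norm(p,axis=1)+1e-12
    d=np.c_[p*(np.sin(r)/r)[:,None],np.cos(r)]@s['T'][:3,:3].T
    o=s['T'][:3,3];return o+d*((z-o[2])/d[:,2])[:,None]
def wproj(s,P):
    K=np.array(s['intrinsics']);q=(np.atleast_2d(P)-s['T'][:3,3])@s['T'][:3,:3]
    rho=np.linalg.norm(q[:,:2],axis=1);r=np.arctan2(rho,q[:,2])
    return np.c_[K[0,0]*q[:,0]/rho*r+K[0,2],K[1,1]*q[:,1]/rho*r+K[1,2]]
def mask_axis(s,label,z):
    m=ctrl.outline_of(s,label)
    if not m: return None
    px=m[0]['pixels'];v,u=np.nonzero(px);P=wz(s,np.c_[u,v],z)[:,:2];P=P[np.all(np.isfinite(P),1)]
    rc=cv2.minAreaRect(P.astype(np.float32))
    return round(m[0]['confidence'],2),len(u),P.mean(0).round(4),np.round(rc[0],4),np.round(rc[1],4),round(rc[2],1)
E
python3 - <<'E'
from h import *
s=wsnap('w1');print(ctrl.get_obs()['tool_pos'],s['intrinsics'],s['T'])
for l,z in zip(L[:4]+L[8:],[.012,.012,.011,.03,.1,.15]):
    r=ctrl.search_frame(s,l); print(l,[(np.round(a['centre'],3),round(a['confidence'],2)) for a in r[:2]],mask_axis(s,l,z))
E
```

```text
[ 0.55036797 -0.21886759  0.3462514 ] [[325.1922621    0.         279.19805311]
 [  0.         325.1922621  209.43990285]
 [  0.           0.           1.        ]] [[-9.99997790e-01 -9.70259613e-04 -1.86492731e-03  5.49474111e-01]
 [-1.45946254e-03  9.58914625e-01  2.83691049e-01 -2.94974540e-01]
 [ 1.51305211e-03  2.83693144e-01 -9.58913922e-01  5.04777411e-01]
 [ 0.00000000e+00  0.00000000e+00  0.00000000e+00  1.00000000e+00]]
long_driver_mid [(array([ 0.599, -0.104,  0.019]), 0.59)] (0.76, 1082, array([ 0.5973, -0.1089]), array([ 0.5891, -0.1338]), array([0.2047, 0.0267]), 71.5)
short_driver_mid [(array([ 0.577, -0.313,  0.02 ]), 0.64)] (0.65, 1174, array([ 0.5823, -0.316 ]), array([ 0.5783, -0.3395]), array([0.1722, 0.026 ]), 81.9)
pliers [(array([ 0.454, -0.343,  0.01 ]), 0.91)] (0.89, 1428, array([ 0.4496, -0.3426]), array([ 0.4504, -0.3455]), array([0.0516, 0.1604]), 4.4)
tape_measure [(array([ 0.453, -0.132,  0.052]), 0.71)] (0.92, 1422, array([ 0.448 , -0.1291]), array([ 0.4445, -0.1336]), array([0.0891, 0.056 ]), 71.7)
glue_bottle [(array([ 0.738, -0.303,  0.081]), 0.92)] (0.85, 1491, array([ 0.7284, -0.3001]), array([ 0.7344, -0.3006]), array([0.0441, 0.0878]), 86.2)
spray_can [(array([ 0.736, -0.227,  0.174]), 0.73)] (0.8, 4259, array([ 0.7477, -0.2238]), array([ 0.7483, -0.2215]), array([0.1468, 0.0643]), 15.3)
```

View pics/w1.png

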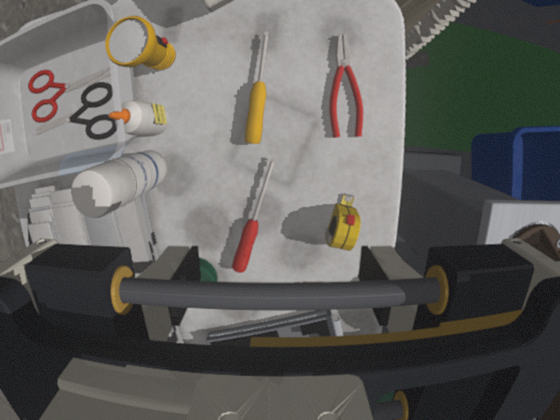

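The wrist view shows the yellow driver at (258,90), tip up (-y), the red driver at (252,215), the pliers at (345,85), jaws up, and the tape at (343,225), free end up. The sizes match the given ones. Next is the tray.

Emit:
carry_out(increments=[[0,0,0,0,60,0,0],[0,0,0,0,120,0,0],[0,0,0,0,180,0,0],[0,0,0,0,240,0,0],[0,0,0,0,300,0,0],[0,0,0,0,360,0,0],[0,0,0,0,420,0,0],[0,0,0,0,480,0,0],[0,0,0,0,540,0,0],[0,0,0,0,560,0,0],[0,0,0,0,560,0,0],[0,0,0,0,560,0,0],[0,0,0,0,560,0,0]])

```text
clock: 4.38
tool_pos: [0.5503, 0.3388, 0.3472]
orientation: [180.0, 0.0, 179.9]
force: [-0.2, -0.8, 0.1]
opening: 0.0874
```

```bash

python3 - <<'E'
from h import *
s=wsnap('w2');print(ctrl.get_obs()['tool_pos'])
for l in L[4:8]:
    r=ctrl.search_frame(s,l); print(l,[(np.round(a['centre'],3),round(a['confidence'],2)) for a in r[:2]],mask_axis(s,l,.033))
cv2.imwrite('pics/w2z.png',cv2.resize(s['pixels'][:300,100:460],None,fx=2.2,fy=2.0,interpolation=cv2.INTER_CUBIC))
import pickle;pickle.dump(s,open('w2.pkl','wb'))
E
```

```text
[0.55023136 0.33882806 0.34716976]
insert_long_driver [(array([0.522, 0.27 , 0.032]), 0.72)] (0.94, 8126, array([0.5204, 0.2744]), array([0.5195, 0.2742]), array([0.2216, 0.0818]), 14.7)
insert_short_driver [(array([0.574, 0.126, 0.031]), 0.79)] (0.81, 6650, array([0.5704, 0.1248]), array([0.5613, 0.1162]), array([0.2209, 0.0845]), 14.8)
insert_pliers [(array([0.5  , 0.353, 0.021]), 0.56)] (0.95, 7748, array([0.4998, 0.3519]), array([0.499 , 0.3522]), array([0.2207, 0.0852]), 14.8)
insert_tape [(array([0.546, 0.195, 0.037]), 0.95)] (0.73, 8443, array([0.5408, 0.1962]), array([0.5403, 0.1965]), array([0.2231, 0.0859]), 15.2)
```

View pics/w2z.png

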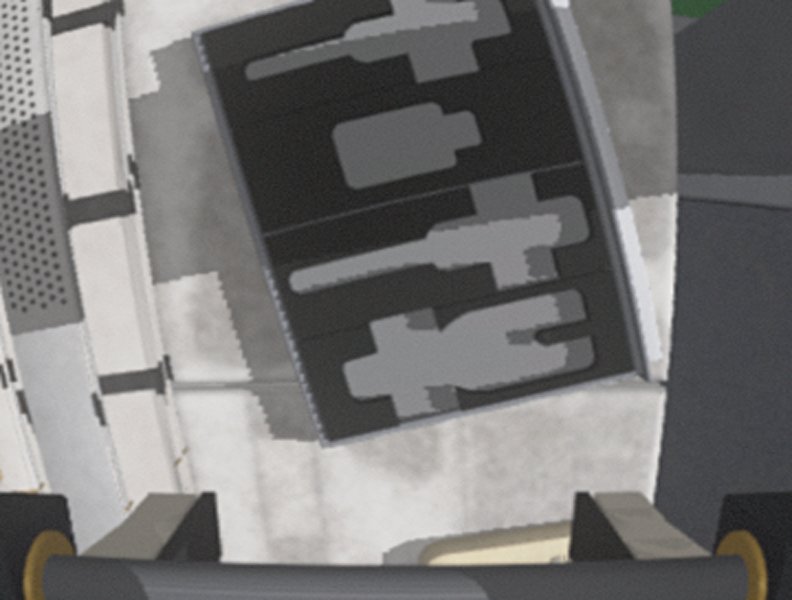

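```bash

python3 - <<'E'
from h import *
import pickle;s=pickle.load(open('w2.pkl','rb'))
im=cv2.resize(s['pixels'],None,fx=3,fy=3,interpolation=cv2.INTER_CUBIC)
a=np.radians(14.8);c,si=np.cos(a),np.sin(a);R=np.array([[c,-si],[si,c]])
def poly(o,p,z,col):
    P=np.c_[np.array(p)/1000@R.T+o,np.full(len(p),z)]
    Q=[]
    for i in range(len(P)):Q+=list(np.linspace(P[i],P[(i+1)%len(P)],8))
    cv2.polylines(im,[np.round(wproj(s,Q)*3).astype(int)],True,col,1)
o=np.array([.5196,.2743]);n=np.array([-si,c])*.08
dr=lambda x0,xm,x1:[(x0,18),(xm,18),(xm,9),(x1,9),(x1,-9),(xm,-9),(xm,-18),(x0,-18)]
blk=[(-110,40),(110,40),(110,-40),(-110,-40)]
sh={0:dr(-104,4,104),-2:dr(-91,17,91),1:[(-87,32),(-87,-32),(87,-18),(87,18)],-1:[(-28,26),(47,26),(47,-26),(-28,-26),(-28,-14),(-48,-14),(-48,14),(-28,14)]}
for k,p in sh.items():
    poly(o+k*n,blk,.033,(0,255,0));poly(o+k*n,p,.033,(0,0,255));poly(o+k*n,p,.019,(255,255,0)); print(k,(o+k*n).round(4))
cv2.imwrite('pics/ov.png',im[0:590,540:1340])
E
```

```text
0 [0.5196 0.2743]
-2 [0.5605 0.1196]
1 [0.4992 0.3516]
-1 [0.54  0.197]
```

View pics/ov.png

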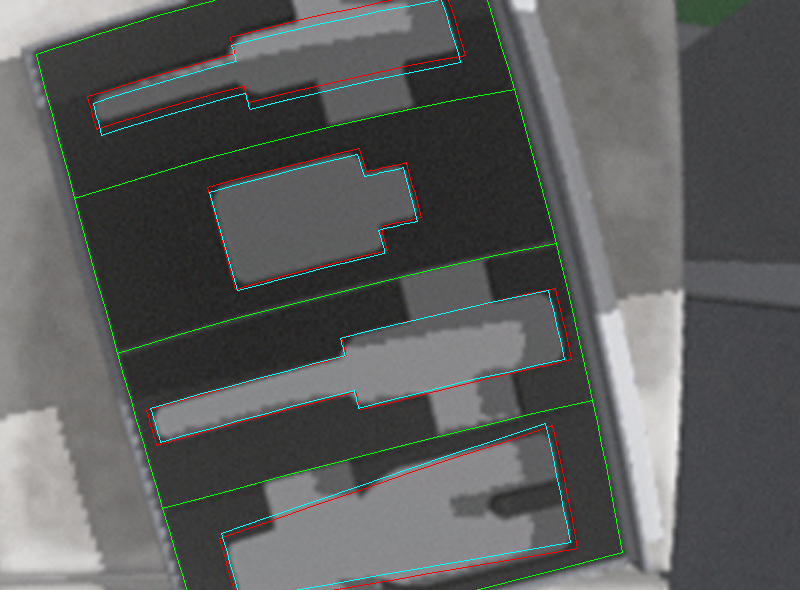

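The overlay fits the recesses to within 1–2 mm. In order of decreasing y they are pliers, long, tape, short, at yaw 14.8°. Now a nearer look at the long driver on the way to it.

Emit:
carry_out(increments=[[0,0,0,0,-60,0,0.4],[0,0,0,0,-120,0,0.4],[0,0,0,10,-180,0,0.4],[0,0,0,20,-240,-20,0.4],[0,0,0,30,-300,-50,0.4],[0,0,0,30,-350,-90,0.4],[0,0,0,30,-380,-100,0.4],[0,0,0,30,-380,-100,0.4],[0,0,0,30,-380,-100,0.4],[0,0,0,30,-380,-100,0.4]])

```text
clock: 6.08
tool_pos: [0.5805, -0.0391, 0.2473]
orientation: [180.0, 0.1, -179.9]
force: [-0.1, 0.4, -0.7]
opening: 0.0527
```

```bash

python3 - <<'E'
from h import *
s=wsnap('w3');o=ctrl.get_obs();print(o['tool_pos'],o['opening'],o['joint_pos'])
for l,z in zip(L[:4],[.012,.012,.011,.06]):
    r=ctrl.search_frame(s,l); print(l,[(np.round(a['centre'],3),round(a['confidence'],2)) for a in r[:2]],mask_axis(s,l,z))
import pickle;pickle.dump(s,open('w3.pkl','wb'))
cv2.imwrite('pics/w3z.png',cv2.resize(s['pixels'][:300,100:460],None,fx=2.2,fy=2.0,interpolation=cv2.INTER_CUBIC))
E
```

```text
[ 0.58035925 -0.03901935  0.24720537] 0.05251316361344948 [ 1.54061318e+01  1.10287578e+01 -9.69366280e+00 -7.95126568e-04
 -6.92100589e+01 -1.53285758e+01]
long_driver_mid [(array([ 0.598, -0.098,  0.019]), 0.9)] (0.86, 1938, array([ 0.5987, -0.1063]), array([ 0.5891, -0.1358]), array([0.1973, 0.0255]), 72.0)
short_driver_mid [(array([ 0.602, -0.098,  0.018]), 0.6), (array([ 0.585, -0.255,  0.017]), 0.43)] None
pliers [(array([ 0.434, -0.27 ,  0.013]), 0.6)] (0.44, 134, array([ 0.4441, -0.268 ]), array([ 0.4452, -0.2668]), array([0.0475, 0.0115]), 8.4)
tape_measure [(array([ 0.455, -0.12 ,  0.054]), 0.88)] (0.88, 2268, array([ 0.4591, -0.1246]), array([ 0.4563, -0.1272]), array([0.072 , 0.0515]), 70.9)
```

View pics/w3z.png

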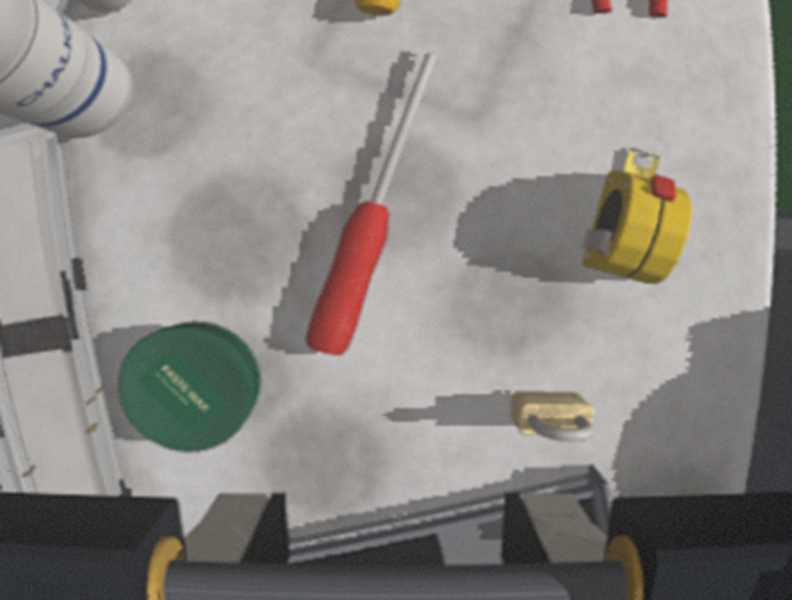

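The near view fits the long driver: length 197 mm, middle (0.589,-0.136), axis 72°. In the zoomed view its handle is at (350,280). The wax tin is at (190,385) and the padlock at (550,415), both clear of the fingers. I'll grasp it now.

Emit:
carry_out(increments=[[0,0,-9,15,-25,-30,0.4],[0,0,-18,25,-47,-70,0.4],[0,0,-18,25,-47,-120,0.4],[0,0,-18,25,-47,-170,0.4],[0,0,-18,25,-47,-215,0.4],[0,0,-18,25,-47,-235,0.4],[0,0,-18,25,-47,-243,0.4],[0,0,-18,25,-47,-243,0.4],[0,0,-18,25,-47,-243,0.4]])

```text
clock: 7.65
tool_pos: [0.6059, -0.0869, 0.0048]
orientation: [180.0, 0.1, 162.0]
force: [0.8, 0.2, -0.4]
opening: 0.0526
```

Emit:
carry_out(increments=[[0,0,0,0,0,0,1],[0,0,0,0,0,0,1],[0,0,0,0,0,0,1],[0,0,0,0,0,0,1],[0,0,0,0,0,20,1],[0,0,0,0,0,60,1],[0,0,0,0,0,110,1],[0,0,0,0,0,110,1]])

```text
clock: 8.65
tool_pos: [0.6077, -0.0869, 0.1179]
orientation: [179.8, 0.4, 162.0]
force: [0.3, -0.9, -1.3]
opening: 0.0239
```

Emit:
carry_out(increments=[[0,0,0,-20,50,0,1],[0,0,0,-40,105,0,1],[0,0,8,-60,160,0,1],[0,0,18,-80,215,0,1],[0,0,28,-100,265,0,1],[0,0,38,-120,310,0,1],[0,0,48,-136,347,0,1],[0,0,58,-136,347,0,1],[0,0,68,-136,347,0,1],[0,0,78,-136,347,0,1],[0,0,88,-136,347,0,1],[0,0,98,-136,347,0,1],[0,0,108,-136,347,0,1],[0,0,117,-136,347,0,1],[0,0,122.8,-136,347,0,1],[0,0,122.8,-136,347,0,1],[0,0,122.8,-136,347,0,1],[0,0,122.8,-136,347,0,1]])

```text
clock: 10.9
tool_pos: [0.4689, 0.2599, 0.1134]
orientation: [180.0, -0.0, -75.3]
force: [1.1, -0.3, -1.5]
opening: 0.0243
```

```bash

python3 - <<'E'
from h import *
s=wsnap();o=ctrl.get_obs();print(o['tool_pos'],o['orientation'],o['joint_pos'],o['opening'])
cv2.imwrite('pics/w4.png',s['pixels'])
E
```

```text
[0.46889533 0.25990399 0.11341782] [ 1.79988103e+02 -3.98380040e-03 -7.52613651e+01] [ 4.99593209e+01  1.35366454e+01 -2.55371805e+01 -4.64492059e-03
 -5.09381906e+01  5.47822411e+01] 0.023900417868901555
```

View pics/w4.png

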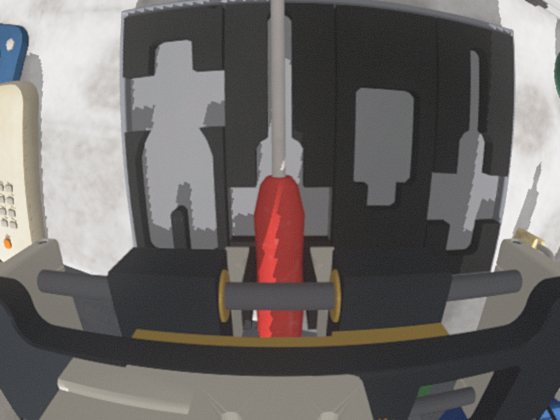

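The driver hangs straight above its slot: shaft over the grey groove at (278,60), handle over the channel. I'll lower it and release with a small opening.

Emit:
carry_out(increments=[[0,0,0,0,1,-35,1],[0,0,0,0,1,-60,1],[0,0,0,0,1,-75,1],[0,0,0,0,1,-84,1],[0,0,0,0,1,-89,1],[0,0,0,0,1,-89,1],[0,0,0,0,1,-89,1],[0,0,0,0,1,-89,0.61],[0,0,0,0,1,-89,0.61],[0,0,0,0,1,-89,0.61]])

```text
clock: 12.2
tool_pos: [0.4691, 0.2611, 0.0248]
orientation: [-180.0, 0.0, -75.2]
force: [-0.7, -0.3, -0.2]
opening: 0.0341
```

Emit:
carry_out(increments=[[0,0,0,0,0,25,0.61],[0,0,0,0,0,70,0.61],[0,0,0,0,0,130,0.5],[0,0,-10,0,0,190,0.4],[0,0,-20,10,0,240,0.4],[0,0,-30,25,0,240,0.4],[0,0,-40,50,20,240,0.4],[0,0,-50,75,40,240,0.4],[0,0,-60,80,60,240,0.4],[0,0,-70,80,80,240,0.4],[0,0,-80,80,80,240,0.4],[0,0,-90,80,80,240,0.4],[0,0,-100,80,80,240,0.4],[0,0,-104.8,80,80,240,0.4],[0,0,-104.8,80,80,240,0.4],[0,0,-104.8,80,80,240,0.4]])

```text
clock: 14.2
tool_pos: [0.5489, 0.341, 0.2645]
orientation: [-180.0, -0.0, -179.9]
force: [-0.2, -0.2, -0.4]
opening: 0.0523
```

```bash

python3 - <<'E'
from h import *
s=wsnap('w5');o=ctrl.get_obs();print(o['tool_pos'],o['opening'])
print(mask_axis(s,'long_driver_mid',.031))
print(mask_axis(s,'insert_long_driver',.033))
E
```

```text
[0.54892795 0.34096735 0.26453171] 0.05279567554310628
(0.72, 1995, array([0.4913, 0.2684]), array([0.5181, 0.2742]), array([0.2009, 0.0268]), 14.3)
(0.58, 9802, array([0.527 , 0.2754]), array([0.5192, 0.2741]), array([0.2219, 0.0811]), 14.6)
```

View pics/w5.png

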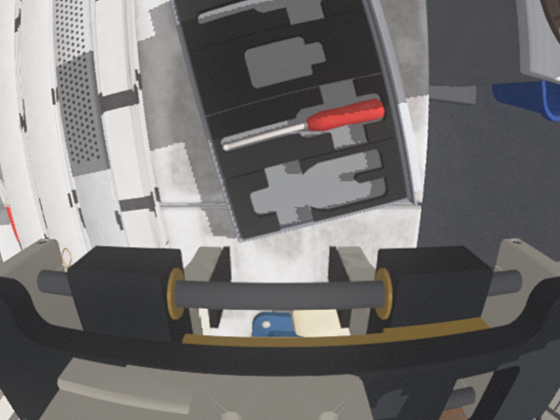

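The long driver is seated: middle (0.518,0.274) against the insert's (0.520,0.274), yaw within 0.5°. In the picture it lies at (305,125). Next, a look at the pliers and the short driver.

Emit:
carry_out(increments=[[0,0,0,-10,-60,0,0.4],[0,0,0,-20,-120,0,0.4],[0,0,0,-30,-180,0,0.4],[0,0,0,-40,-240,0,0.4],[0,0,0,-49,-300,0,0.4],[0,0,0,-49,-360,0,0.4],[0,0,0,-49,-420,0,0.4],[0,0,0,-49,-480,0,0.4],[0,0,0,-49,-540,0,0.4],[0,0,0,-49,-580,0,0.4],[0,0,0,-49,-591,0,0.4],[0,0,0,-49,-591,0,0.4],[0,0,0,-49,-591,0,0.4]])

```text
clock: 15.98
tool_pos: [0.5001, -0.2491, 0.2647]
orientation: [180.0, 0.0, -179.9]
force: [-0.1, 0.2, -0.5]
opening: 0.0528
```

```bash

python3 - <<'E'
from h import *
s=wsnap('w6');o=ctrl.get_obs();print(o['tool_pos'],o['opening'],o['joint_pos'][[0,5]])
for l,z in [('short_driver_mid',.012),('pliers',.0),('pliers',.011),('tape_measure',.03),('glue_bottle',.1)]: print(l,mask_axis(s,l,z))
E
```

```text
[ 0.5001892  -0.24897067  0.26476554] 0.05246704352522764 [-6.39122275  6.47551326]
short_driver_mid (0.58, 1666, array([ 0.5823, -0.3148]), array([ 0.5794, -0.3387]), array([0.1763, 0.0268]), 83.3)
pliers (0.62, 2160, array([ 0.4485, -0.3438]), array([ 0.4483, -0.3462]), array([0.0537, 0.1639]), 2.8)
pliers (0.62, 2160, array([ 0.4498, -0.3433]), array([ 0.4496, -0.3456]), array([0.0523, 0.1597]), 2.8)
tape_measure (0.98, 1317, array([ 0.451 , -0.1383]), array([ 0.4551, -0.1426]), array([0.0456, 0.0791]), 2.0)
glue_bottle (0.65, 2295, array([ 0.72  , -0.3039]), array([ 0.7313, -0.3039]), array([0.0454, 0.118 ]), 87.0)
```

View pics/w6.png

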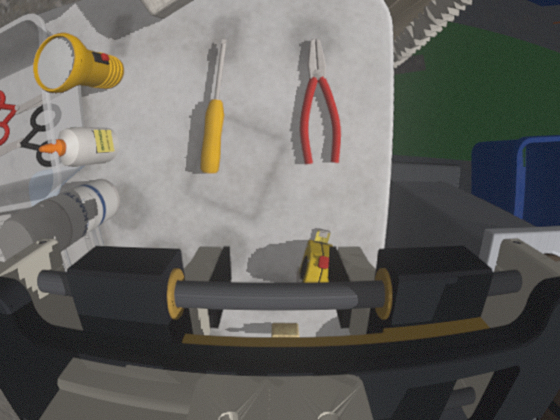

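The pliers are at (320,100), jaws up, and the short driver at (215,105). The pliers' middle is (0.450,-0.3457), axis about 93.5°. I'll grasp the pliers.

Emit:
carry_out(increments=[[0,0,3.5,-20,-50,-20,0.4],[0,0,3.5,-40,-100,-45,0.4],[0,0,3.5,-48,-135,-90,0.4],[0,0,3.5,-48,-135,-140,0.4],[0,0,3.5,-48,-135,-190,0.4],[0,0,3.5,-48,-135,-230,0.4],[0,0,3.5,-48,-135,-252,0.4],[0,0,3.5,-48,-135,-262,0.4],[0,0,3.5,-48,-135,-262,0.4],[0,0,3.5,-48,-135,-262,0.4]])

```text
clock: 17.52
tool_pos: [0.4528, -0.3853, 0.0037]
orientation: [-179.9, 0.1, -176.5]
force: [0.7, -0.2, 0.5]
opening: 0.0528
```

Emit:
carry_out(increments=[[0,0,0,0,0,0,1],[0,0,0,0,0,0,1],[0,0,0,0,0,0,1],[0,0,0,0,0,0,1],[0,0,0,0,0,0,1],[0,0,0,0,0,20,1],[0,0,0,0,0,60,1],[0,0,0,0,0,115,1],[0,0,0,0,0,115,1]])

```text
clock: 18.65
tool_pos: [0.4545, -0.3864, 0.1221]
orientation: [-179.8, 0.4, -176.5]
force: [-0.7, 0.4, -2.8]
opening: 0.0209
```

Emit:
carry_out(increments=[[0,0,0,0,50,0,1],[0,0,0,0,105,0,1],[0,0,8,5,160,0,1],[0,0,16,10,215,0,1],[0,0,24,15,270,0,1],[0,0,32,20,325,0,1],[0,0,40,30,380,0,1],[0,0,48,40,435,0,1],[0,0,56,50,490,0,1],[0,0,64,60,545,0,1],[0,0,72,70,600,0,1],[0,0,80,80,655,0,1],[0,0,88,85,705,0,1],[0,0,96,85,735,0,1],[0,0,101.3,85,746,0,1],[0,0,101.3,85,746,0,1],[0,0,101.3,85,746,0,1],[0,0,101.3,85,746,0,1]])

```text
clock: 20.9
tool_pos: [0.537, 0.3601, 0.1175]
orientation: [180.0, -0.0, -75.3]
force: [0.4, -0.5, -2.7]
opening: 0.0203
```

```bash

python3 - <<'E'
from h import *
s=wsnap();o=ctrl.get_obs();print(o['tool_pos'],o['orientation'],o['opening'])
cv2.imwrite('pics/w7.png',s['pixels'])
for z in (.11,.12): print(mask_axis(s,'pliers',z))
E
```

```text
[0.53705821 0.36023707 0.117622  ] [ 1.79998175e+02 -3.89813175e-04 -7.52946034e+01] 0.020526173653644727
(0.85, 3908, array([0.5368, 0.3608]), array([0.5273, 0.3593]), array([0.0978, 0.0427]), 15.8)
(0.85, 3908, array([0.5412, 0.362 ]), array([0.5323, 0.3606]), array([0.0919, 0.0402]), 15.8)
```

View pics/w7.png

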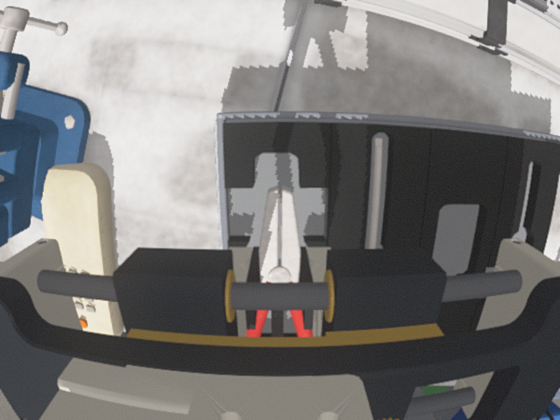

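Aligned: the jaws at (280,230) point along the recess. Lowering.

Emit:
carry_out(increments=[[0,0,0,0,1.5,-35,1],[0,0,0,0,1.5,-60,1],[0,0,0,0,1.5,-78,1],[0,0,0,0,1.5,-88,1],[0,0,0,0,1.5,-94,1],[0,0,0,0,1.5,-94,1],[0,0,0,0,1.5,-94,1],[0,0,0,0,1.5,-94,0.64],[0,0,0,0,1.5,-94,0.64],[0,0,0,0,1.5,-94,0.64]])

```text
clock: 22.3
tool_pos: [0.5371, 0.3626, 0.0239]
orientation: [-180.0, 0.0, -75.2]
force: [0.5, -0.7, 0.4]
opening: 0.0316
```

Emit:
carry_out(increments=[[0,0,0,0,0,25,0.64],[0,0,0,0,0,70,0.64],[0,0,0,0,0,130,0.5],[0,0,-10,0,0,190,0.4],[0,0,-20,0,0,240,0.4],[0,0,-30,0,0,240,0.4],[0,0,-40,0,0,240,0.4],[0,0,-50,0,10,240,0.4],[0,0,-60,0,20,240,0.4],[0,0,-70,0,30,240,0.4],[0,0,-80,0,40,240,0.4],[0,0,-90,0,40,240,0.4],[0,0,-100,0,40,240,0.4],[0,0,-104.8,0,40,240,0.4],[0,0,-104.8,0,40,240,0.4],[0,0,-104.8,0,40,240,0.4]])

```text
clock: 24.3
tool_pos: [0.5369, 0.4024, 0.2636]
orientation: [180.0, -0.0, -179.9]
force: [0.5, 0.4, -0.8]
opening: 0.0526
```

```bash

python3 - <<'E'
from h import *
s=wsnap('w8');o=ctrl.get_obs();print(o['tool_pos'],o['opening'])
print(mask_axis(s,'pliers',.030))
print(mask_axis(s,'insert_pliers',.033))
print(mask_axis(s,'long_driver_mid',.031))
E
```

```text
[0.5369512  0.40246796 0.26359763] 0.05313027579631639
(0.7, 2184, array([0.4955, 0.3526]), array([0.499 , 0.3528]), array([0.1605, 0.0529]), 13.9)
(0.73, 9539, array([0.5008, 0.3532]), array([0.4985, 0.3536]), array([0.2217, 0.0811]), 14.8)
(0.84, 2036, array([0.4899, 0.2683]), array([0.5176, 0.2741]), array([0.2009, 0.0275]), 14.4)
```

View pics/w8.png

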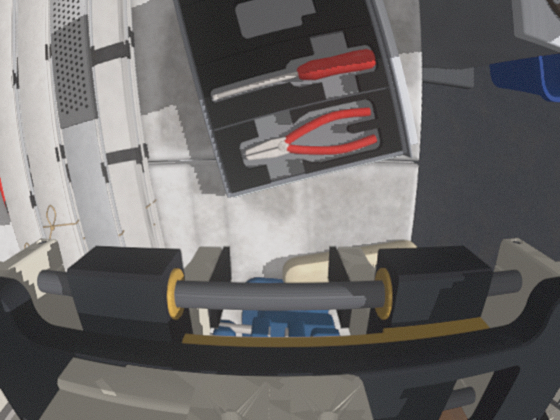

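The pliers are seated: middle (0.499,0.353) against the insert's (0.499,0.352), tongue between the handles, at (310,130) in the picture. Next is the short driver, measured from a nearer hover.

Emit:
carry_out(increments=[[0,0,0,0,-60,0,0.4],[0,0,0,0,-120,0,0.4],[0,0,0,0,-180,0,0.4],[0,0,0,0,-240,0,0.4],[0,0,0,5,-300,0,0.4],[0,0,0,15,-360,0,0.4],[0,0,0,25,-420,0,0.4],[0,0,0,35,-480,0,0.4],[0,0,0,43,-540,0,0.4],[0,0,0,43,-600,0,0.4],[0,0,0,43,-650,0,0.4],[0,0,0,43,-652,0,0.4],[0,0,0,43,-652,0,0.4],[0,0,0,43,-652,0,0.4]])

```text
clock: 26.25
tool_pos: [0.5802, -0.2485, 0.2638]
orientation: [180.0, 0.0, -179.9]
force: [0.5, 0.7, 0.3]
opening: 0.0525
```

```bash

python3 - <<'E'
from h import *
s=wsnap('w9');o=ctrl.get_obs();print(o['tool_pos'],o['opening'],o['joint_pos'][[0,5]])
for i in range(2):
    for z in(.010,.013):print(mask_axis(s,'short_driver_mid',z))
    s=wsnap()
m=ctrl.search_frame(s,'glue_bottle');print(m)
E
```

```text
[ 0.58023195 -0.24833146  0.26384555] 0.05253123091577227 [-5.48312283  5.58109121]
None
None
(0.81, 1740, array([ 0.5821, -0.3163]), array([ 0.5788, -0.3398]), array([0.1755, 0.0259]), 82.6)
(0.81, 1740, array([ 0.5821, -0.3164]), array([ 0.5788, -0.3397]), array([0.1742, 0.0257]), 82.6)
[{'centre': [0.7383, -0.3072, 0.0812], 'confidence': 0.77}]
```

Emit:
carry_out(increments=[[0,0,-7.4,3.5,-30,-20,0.4],[0,0,-7.4,3.5,-52,-60,0.4],[0,0,-7.4,3.5,-52,-110,0.4],[0,0,-7.4,3.5,-52,-160,0.4],[0,0,-7.4,3.5,-52,-210,0.4],[0,0,-7.4,3.5,-52,-245,0.4],[0,0,-7.4,3.5,-52,-260,0.4],[0,0,-7.4,3.5,-52,-260,0.4],[0,0,-7.4,3.5,-52,-260,0.4]])

```text
clock: 27.78
tool_pos: [0.5846, -0.3018, 0.0052]
orientation: [-180.0, 0.1, 172.6]
force: [0.4, -0.6, -0.3]
opening: 0.0524
```

Emit:
carry_out(increments=[[0,0,0,0,0,0,1],[0,0,0,0,0,0,1],[0,0,0,0,0,0,1],[0,0,0,0,0,0,1],[0,0,0,0,0,20,1],[0,0,0,-5,0,60,1],[0,0,0,-60,0,110,1],[0,0,0,-60,0,110,1]])

```text
clock: 28.78
tool_pos: [0.5226, -0.3018, 0.1166]
orientation: [-180.0, 0.2, 172.6]
force: [-0.2, -0.4, -0.3]
opening: 0.0243
```

Emit:
carry_out(increments=[[0,0,0,0,50,0,1],[0,0,0,0,105,0,1],[0,0,8,0,160,0,1],[0,0,18,0,215,0,1],[0,0,28,0,265,0,1],[0,0,38,0,310,0,1],[0,0,48,0,360,0,1],[0,0,58,1,395,0,1],[0,0,68,1,411,0,1],[0,0,78,1,411,0,1],[0,0,88,1,411,0,1],[0,0,98,1,411,0,1],[0,0,108,1,411,0,1],[0,0,112.2,1,411,0,1],[0,0,112.2,1,411,0,1],[0,0,112.2,1,411,0,1],[0,0,112.2,1,411,0,1]])

```text
clock: 30.9
tool_pos: [0.5244, 0.1095, 0.1134]
orientation: [180.0, -0.0, -75.3]
force: [0.0, 1.1, -1.1]
opening: 0.0239
```

```bash

python3 - <<'E'
from h import *
s=wsnap();o=ctrl.get_obs();print(o['tool_pos'],o['orientation'],o['opening'])
cv2.imwrite('pics/w10.png',s['pixels'])
E
```

```text
[0.52444763 0.10948524 0.11347177] [ 1.79991847e+02 -8.34023417e-04 -7.52442041e+01] 0.024101757563547443
```

View pics/w10.png

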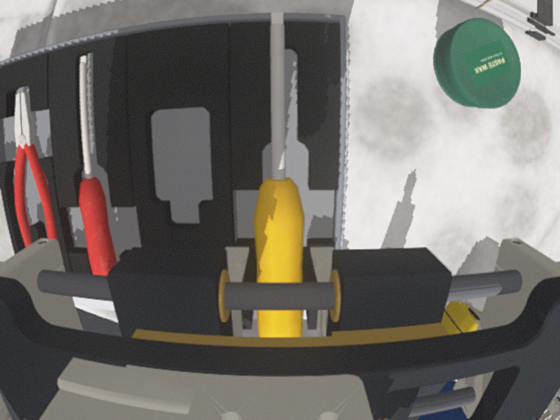

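The groove at (290,100) looks a few pixels right of the shaft at (278,100), so I'll check with the model overlay and the masks before lowering.

```bash

python3 - <<'E'
from h import *
s=wsnap()
print(mask_axis(s,'insert_short_driver',.033),mask_axis(s,'insert_tape',.033))
im=cv2.resize(s['pixels'],None,fx=3,fy=3,interpolation=cv2.INTER_CUBIC)
a=np.radians(14.8);c,si=np.cos(a),np.sin(a);R=np.array([[c,-si],[si,c]])
def poly(o,p,z,col):
    P=np.c_[np.array(p)/1000@R.T+o,np.full(len(p),z)];Q=[]
    for i in range(len(P)):Q+=list(np.linspace(P[i],P[(i+1)%len(P)],8))
    cv2.polylines(im,[np.round(wproj(s,Q)*3).astype(int)],True,col,1)
o=np.array([.5196,.2743]);n=np.array([-si,c])*.08
dr=lambda x0,xm,x1:[(x0,18),(xm,18),(xm,9),(x1,9),(x1,-9),(xm,-9),(xm,-18),(x0,-18)]
blk=[(-110,40),(110,40),(110,-40),(-110,-40)]
for k,p in {-2:dr(-91,17,91),-1:[(-28,26),(47,26),(47,-26),(-28,-26),(-28,-14),(-48,-14),(-48,14),(-28,14)]}.items():
    poly(o+k*n,blk,.033,(0,255,0));poly(o+k*n,p,.033,(0,0,255));poly(o+k*n,p,.019,(255,255,0))
cv2.imwrite('pics/ov2.png',im[0:600,400:1100])
E
```

```text
(0.75, 18504, array([0.5951, 0.1233]), array([0.5834, 0.1216]), array([0.1751, 0.0811]), 14.6) (0.67, 22251, array([0.5651, 0.1985]), array([0.5628, 0.1987]), array([0.1772, 0.0853]), 14.7)
```

View pics/ov2.png

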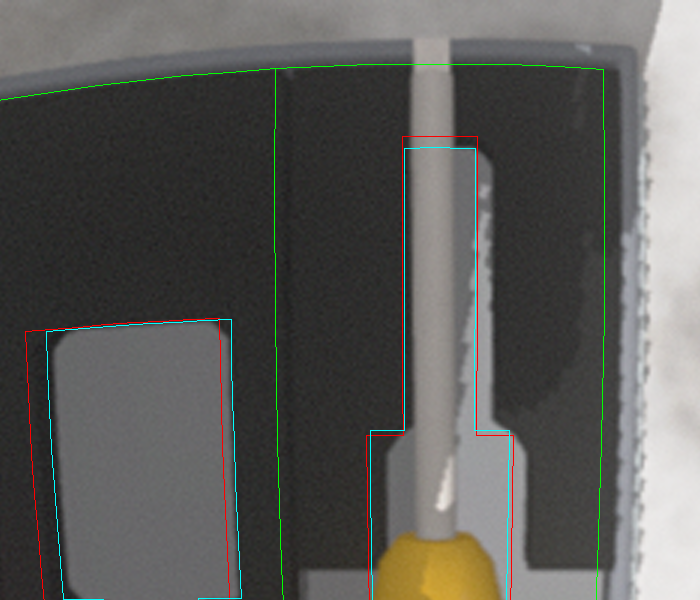

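The real slot lies about 3.5 mm further towards -y than my 80 mm spacing model. The first mask rectangle, (0.5613,0.1162), agrees. I'll correct by dy = -3 and lower.

Emit:
carry_out(increments=[[0,0,0,0,-3,-20,1],[0,0,0,0,-3,-50,1],[0,0,0,0,-3,-70,1],[0,0,0,0,-3,-83,1],[0,0,0,0,-3,-89,1],[0,0,0,0,-3,-89,1],[0,0,0,0,-3,-89,1],[0,0,0,0,-3,-89,0.62],[0,0,0,0,-3,-89,0.62],[0,0,0,0,-3,-89,0.62]])

```text
clock: 32.35
tool_pos: [0.5246, 0.1065, 0.0248]
orientation: [-180.0, 0.0, -75.2]
force: [0.5, -0.2, -0.8]
opening: 0.0332
```

Emit:
carry_out(increments=[[0,0,0,0,0,25,0.62],[0,0,0,0,0,70,0.62],[0,0,0,0,10,130,0.5],[0,0,-10,0,30,190,0.4],[0,0,-20,0,60,240,0.2],[0,0,-30,0,90,240,0],[0,0,-40,0,120,240,0],[0,0,-50,0,150,240,0],[0,0,-60,0,180,240,0],[0,0,-70,0,190,240,0],[0,0,-80,0,190,240,0],[0,0,-90,0,190,240,0],[0,0,-100,0,190,240,0],[0,0,-104.8,0,190,240,0],[0,0,-104.8,0,190,240,0],[0,0,-104.8,0,190,240,0]])

```text
clock: 34.35
tool_pos: [0.5244, 0.2964, 0.2645]
orientation: [-180.0, -0.0, -179.9]
force: [0.5, -0.4, -0.3]
opening: 0.0879
```

```bash

python3 - <<'E'
from h import *
s=wsnap('w11');o=ctrl.get_obs();print(o['tool_pos'],o['opening'])
for l,z in [('short_driver_mid',.031),('insert_short_driver',.033),('insert_tape',.033),('long_driver_mid',.031),('insert_long_driver',.033)]:print(l,mask_axis(s,l,z))
E
```

```text
[0.52446811 0.29645129 0.26457986] 0.08764962302906726
short_driver_mid None
insert_short_driver (0.8, 8676, array([0.5701, 0.1229]), array([0.5609, 0.1171]), array([0.221 , 0.0826]), 14.7)
insert_tape (0.73, 12017, array([0.5401, 0.195 ]), array([0.5409, 0.1945]), array([0.2229, 0.0823]), 14.9)
long_driver_mid (0.86, 1869, array([0.4869, 0.2673]), array([0.5167, 0.275 ]), array([0.1982, 0.0254]), 14.8)
insert_long_driver (0.56, 9767, array([0.5254, 0.2743]), array([0.5194, 0.2744]), array([0.222 , 0.0825]), 15.0)
```

View pics/w11.png

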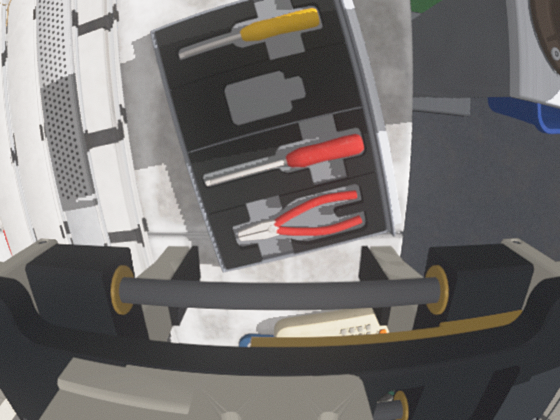

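The short driver is seated at (255,30) in the picture, and all three tools lie flat in their recesses. The tape insert's middle comes out at about (0.5405,0.1955). Now the tape measure, from straight above.

Emit:
carry_out(increments=[[0,0,0,-10,-60,0,0],[0,0,0,-20,-120,0,0],[0,0,0,-35,-180,0,0],[0,0,0,-50,-240,0,0],[0,0,0,-65,-300,0,0],[0,0,0,-72,-340,0,0],[0,0,0,-72,-354,0,0],[0,0,0,-72,-354,0,0],[0,0,0,-72,-354,0,0],[0,0,0,-72,-354,0,0]])

```text
clock: 35.9
tool_pos: [0.4527, -0.0567, 0.2644]
orientation: [-180.0, -0.0, -179.9]
force: [-0.4, -0.4, -0.0]
opening: 0.0876
```

```bash

python3 - <<'E'
from h import *
s=wsnap('w12');o=ctrl.get_obs();print(o['tool_pos'],o['opening'],s['T'][:3,3])
for z in (.0,.03,.06): print(mask_axis(s,'tape_measure',z))
uv=wproj(s,[[.452,-.135,.03]])[0];print(uv)
# rectify: top-down orthographic at z=.06 and z=.01, 0.4 mm/px -> side by side
def rect(z,x0=.39,x1=.51,y0=-.21,y1=-.07,r=.0004):
    # image left=+x, down=+y
    X,Y=np.meshgrid(np.arange(x1,x0,-r),np.arange(y0,y1,r))
    m=wproj(s,np.c_[X.ravel(),Y.ravel(),np.full(X.size,z)]).reshape(X.shape+(2,)).astype(np.float32)
    g=cv2.remap(s['pixels'],m,None,cv2.INTER_CUBIC)
    for k in range(0,g.shape[1],25):cv2.line(g,(k,0),(k,4 if k%50 else 9),(0,0,255),1)
    for k in range(0,g.shape[0],25):cv2.line(g,(0,k),(4 if k%50 else 9,k),(0,0,255),1)
    return g
cv2.imwrite('pics/t.png',cv2.resize(np.hstack([rect(.06),rect(.006)]),None,fx=1.3,fy=1.3,interpolation=cv2.INTER_CUBIC))
E
```

```text
[ 0.4526979  -0.05672691  0.26441548] 0.08761430247450468 [ 0.45194199 -0.13252641  0.42299599]
(0.67, 1944, array([ 0.4479, -0.1265]), array([ 0.448 , -0.1315]), array([0.087 , 0.0469]), 75.9)
(0.67, 1944, array([ 0.4482, -0.1269]), array([ 0.4483, -0.1315]), array([0.0808, 0.0435]), 75.9)
(0.67, 1944, array([ 0.4485, -0.1274]), array([ 0.4485, -0.1316]), array([0.0747, 0.0402]), 75.9)
[278.70108672 113.94469711]
```

View pics/t.png

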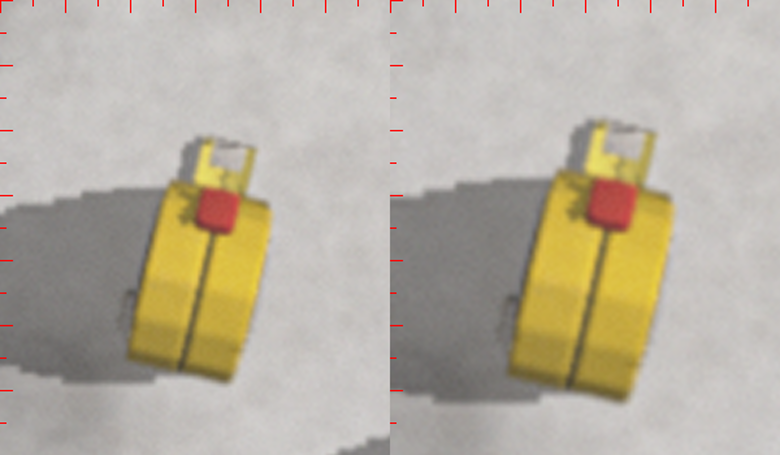

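The rectified views at z = 60 and 6 mm agree. The case middle is (0.448,-0.1225), axis 76.5°. The free end at (630,125) on the right is 50 mm from it, as it must be. I'll grasp it.

Emit:
carry_out(increments=[[0,0,-7,-2,-30,-20,0],[0,0,-13.5,-5,-65,-50,0],[0,0,-13.5,-5,-65,-100,0],[0,0,-13.5,-5,-65,-150,0],[0,0,-13.5,-5,-65,-195,0],[0,0,-13.5,-5,-65,-230,0],[0,0,-13.5,-5,-65,-243,0],[0,0,-13.5,-5,-65,-243,0],[0,0,-13.5,-5,-65,-243,0]])

```text
clock: 37.22
tool_pos: [0.4486, -0.1224, 0.0228]
orientation: [180.0, 0.1, 166.5]
force: [0.9, -0.1, -0.0]
opening: 0.0876
```

Emit:
carry_out(increments=[[0,0,0,0,0,0,1],[0,0,0,0,0,0,1],[0,0,0,0,0,0,1],[0,0,0,0,0,0,1],[0,0,0,0,0,0,1],[0,0,0,0,0,20,1],[0,0,0,0,0,60,1],[0,0,0,0,0,110,1],[0,0,0,0,0,110,1]])

```text
clock: 38.35
tool_pos: [0.4498, -0.1224, 0.1349]
orientation: [179.9, 0.4, 166.5]
force: [-0.3, -0.6, -3.2]
opening: 0.0355
```

Emit:
carry_out(increments=[[0,0,-8,15,50,0,1],[0,0,-16,30,100,0,1],[0,0,-24,50,150,0,1],[0,0,-33,70,200,0,1],[0,0,-42,85,250,0,1],[0,0,-50,100,295,0,1],[0,0,-58,102,320,0,1],[0,0,-61.7,102,322,0,1],[0,0,-61.7,102,322,0,1],[0,0,-61.7,102,322,0,1],[0,0,-61.7,102,322,0,1]])

```text
clock: 39.72
tool_pos: [0.5494, 0.199, 0.1313]
orientation: [-180.0, 0.0, 104.8]
force: [-1.0, -1.0, -3.9]
opening: 0.0351
```

```bash

python3 - <<'E'
from h import *
s=wsnap('w13');o=ctrl.get_obs();print(o['tool_pos'],o['orientation'],o['opening'])
for z in (.114,.145,.17):print(mask_axis(s,'tape_measure',z))
print(mask_axis(s,'insert_tape',.033))
E
```

```text
[0.54943181 0.19902311 0.13146957] [-1.79992291e+02 -1.37562456e-03  1.04800334e+02] 0.035365985525536645
(0.65, 8122, array([0.539 , 0.1975]), array([0.5456, 0.1991]), array([0.101 , 0.0462]), 15.4)
(0.65, 8122, array([0.5277, 0.1944]), array([0.533 , 0.1957]), array([0.0832, 0.038 ]), 15.4)
(0.65, 8122, array([0.5185, 0.192 ]), array([0.523, 0.193]), array([0.0688, 0.0315]), 15.4)
(0.9, 13167, array([0.4877, 0.1798]), array([0.5405, 0.1948]), array([0.2203, 0.0803]), 14.7)
```

Emit:
carry_out(increments=[[0,0,0,0,0.5,-30,1],[0,0,0,0,0.5,-55,1],[0,0,0,0,0.5,-68,1],[0,0,0,0,0.5,-76,1],[0,0,0,0,0.5,-83,1],[0,0,0,0,0.5,-89,1],[0,0,0,0,0.5,-89,1],[0,0,0,0,0.5,-89,1]])

```text
clock: 40.98
tool_pos: [0.5532, 0.2014, 0.0481]
orientation: [179.5, -0.0, 104.9]
force: [-4.9, -4.3, 29.3]
opening: 0.0357
```

Something stops it about 6 mm high. I'll look with all the cameras in one composite.

```bash

python3 - <<'E'
from h import *
w=wsnap('w14');a=ctrl.snapshot('scene');b=ctrl.snapshot('side')
print(ctrl.get_obs()['tool_pos'],ctrl.get_obs()['force'],ctrl.get_obs()['moment'])
def crop(s,P,h,f):
    R=cv2.Rodrigues(np.array(s['rvec'],float))[0]
    q=np.array(s['intrinsics'])@(R@P+np.array(s['tvec']).ravel());u,v=(q[:2]/q[2]).astype(int);print(u,v)
    x0=max(u-h,0);y0=max(v-int(.75*h),0)
    return cv2.resize(s['pixels'][y0:y0+int(1.5*h),x0:x0+2*h],(400,300),interpolation=cv2.INTER_CUBIC)
P=np.array([.54,.195,.05])
top=np.hstack([crop(a,P,70,0),crop(b,P,70,0)])
wz_=cv2.resize(w['pixels'][0:300,130:530],(400,300));W2=cv2.resize(w['pixels'][150:300,200:400],(400,300),interpolation=cv2.INTER_CUBIC)
cv2.imwrite('pics/c.png',np.vstack([top,np.hstack([wz_,W2])]))
print(mask_axis(w,'tape_measure',.05),mask_axis(w,'insert_tape',.033))
E
```

```text
[0.5531949  0.20139672 0.04810377] [-4.96019143 -3.89870566 27.90005368] [-1.52999933  1.40549158 -0.00594532]
279 163
271 242
(0.94, 8724, array([0.5344, 0.1976]), array([0.54  , 0.1991]), array([0.0924, 0.0424]), 15.0) (0.8, 27793, array([0.4908, 0.1813]), array([0.5244, 0.1909]), array([0.1871, 0.0808]), 15.2)
```

View pics/c.png

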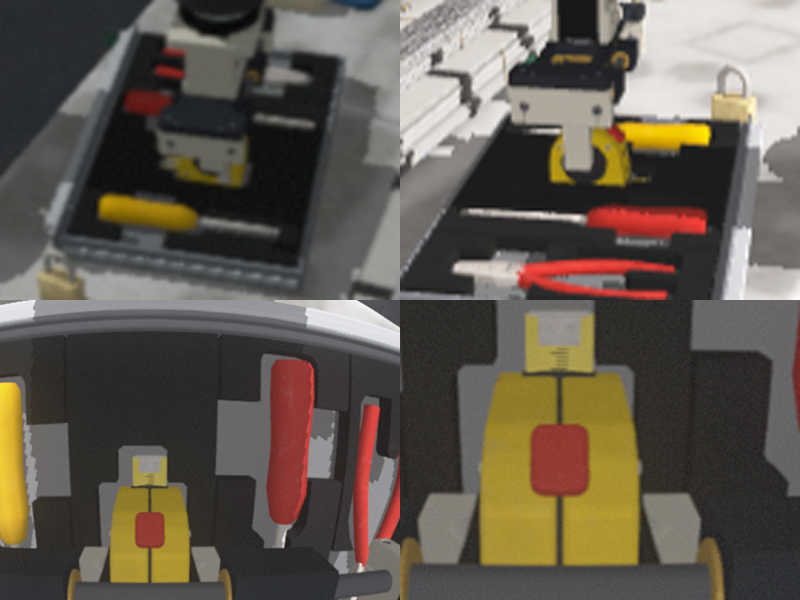

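The case sits laterally centred in its recess (bottom right: gaps either side), level in the side view, and the free end is in its groove. That was my last picture, so I'll check numerically whether it pitched or slipped in the hand.

```bash

python3 - <<'E'
from h import *
w=wsnap();A=cv2.imread('pics/w13.png');B=w['pixels'];C=cv2.imread('pics/w12.png')
for n,I in(('w13',A),('w14',B)):
    hsv=cv2.cvtColor(I,cv2.COLOR_BGR2HSV);roi=np.zeros(I.shape[:2],bool);roi[130:275,200:360]=1
    red=((hsv[...,0]<6)|(hsv[...,0]>172))&(hsv[...,1]>140)&(hsv[...,2]>70)&roi
    yel=(hsv[...,0]>18)&(hsv[...,0]<34)&(hsv[...,1]>110)&(hsv[...,2]>60)&roi
    for m in(red,yel):
        v,u=np.nonzero(m);print(n,len(u),u.mean().round(1),v.mean().round(1),u.min(),u.max(),v.min(),v.max())
# flow between w13 and w14 in tape ROI
g=[cv2.cvtColor(x,cv2.COLOR_BGR2GRAY) for x in(A,B)]
for r in [(185,205,262,298),(205,245,255,300),(225,270,245,310)]:
    t=g[0][r[0]:r[1],r[2]:r[3]];S=g[1][r[0]-20:r[1]+20,r[2]-20:r[3]+20]
    m=cv2.matchTemplate(S,t,cv2.TM_CCOEFF_NORMED);_,mx,_,l=cv2.minMaxLoc(m);print(r,mx,l[0]-20,l[1]-20)
# predicted rows in hand if tape unslipped: tool-frame points; tip end bottom etc
o=ctrl.get_obs();H=np.array(w['hand_eye']);print(o['tool_pos'],o['orientation'],o['opening'])
T=tcpT(o);e=Ro.from_euler('z',14.8,degrees=True).as_matrix()
for nm,al,h in [('tip bottom',-51,0),('tip top8',-51,8),('case low edge',-32,0),('case mid edge',-32,30),('case top',0,60)]:
    for hh in(0,6): # grip height variants: tape bottom 22.8 mm or 28.8 mm below TCP
        p=o['tool_pos']+e@[al/1000,0,0]+[0,0,(h-22.8-hh+0)/1000+0.0]
        print(nm,hh,wproj(w,[p]).round(1))
E
```

```text
w13 818 279.3 232.1 267 292 216 249
w13 5673 279.4 230.1 201 358 162 274
w14 904 279.3 229.5 266 293 212 247
w14 6195 279.4 228.0 200 358 157 274
(185, 205, 262, 298) 0.9640049338340759 0 -4
(205, 245, 255, 300) 0.971043586730957 0 -4
(225, 270, 245, 310) 0.9859457612037659 0 -2
[0.55319097 0.20141286 0.04809093] [ 1.79511331e+02 -4.72178811e-02  1.04942388e+02] 0.03522516314081496
tip bottom 0 [[277.5 162.9]]
tip bottom 6 [[277.6 161.3]]
tip top8 0 [[277.5 165.1]]
tip top8 6 [[277.5 163.4]]
case low edge 0 [[277.5 195.7]]
case low edge 6 [[277.5 193.1]]
case mid edge 0 [[277.2 211.1]]
case mid edge 6 [[277.3 207.6]]
case top 0 [[276.9 301.3]]
case top 6 [[277.  294.1]]
```

```bash

python3 - <<'E'
from h import *
w=wsnap();B=w['pixels'];g=cv2.cvtColor(B,cv2.COLOR_BGR2GRAY)
hsv=cv2.cvtColor(B,cv2.COLOR_BGR2HSV)
print('col rows145-172',g[145:173,276:283].mean(1).astype(int))
for r in(163,170,182,200,215,235): print(r,'gray',g[r,225:335:2],)
print('px of z.033 tape recess end x=-48 / floor:')
e=Ro.from_euler('z',14.8,degrees=True).as_matrix();O=np.array([.5405,.1953,0])
for z in(.033,.019):
    print(z,[wproj(w,[O+e@[x/1000,y/1000,0]+[0,0,z]]).round(1).tolist() for x,y in[(-48,0),(-48,14),(-28,14),(-28,26),(-28,-26),(0,26),(0,-26)]])
E
```

```text
col rows145-172 [ 64  93 105 105 104 104 104 103 104 110 125 140 144 146 148 149 148 149
 148 148 148 148 146 146 147 145 146 148]
163 gray [ 49  39  45  49  43  44  42  48  44  43  45  38 102 108 104 104 107 105
 102 145 148 149 140 146 147 142 148 149 149 144 140 145 146 146 149 151
  76  44  45  46  47  45  45  45  43  43  46  46  45  45  49  43  44  41
  42]
170 gray [ 46  45  41  44  45  42  42  46  43  47  44  40 102 107 103 105 104 106
 105 146 146 148 148 141 144 146 148 143 146 144 146 145 145 148 150 149
  74  41  46  48  45  46  46  42  44  46  47  42  44  46  43  42  42  44
  37]
182 gray [ 45  41  42  61  74  72  76  74  77  72  73  98 105 101 105 107 102 106
 103 140 149 153 151 152 152 156 150 128 126 131 153 152 152 149 153 150
 103  70  69  70  69  71  69  67  59  48  47  44  43  41  42  44  45  41
  42]
200 gray [ 43  35  71 105 103 108 104 104 105 104 108 118 120 117 119 116 118 120
 118 121 123 119 117 119 122 116 110  55  96 123 120 122 119 121 122 117
 116 120 121 122 117 120 120 118 116 101  49  38  43  48  45  42  42  43
  45]
215 gray [ 49  38  52 103 106 104 102 104 107 129 132 132 131 131 130 133 135 134
 133 131 123  84  82  83  83  85  85  82  82  82  84  80  82  82 100 133
 132 131 131 130 132 133 132 135 132 129  84  39  45  44  44  47  47  47
  46]
235 gray [ 45  44  35  96 104 106 105 120 134 138 138 139 140 138 140 143 142 142
 142 143  98  83  84  86  85  83  84  85  82  84  85  85  83  84  84 128
 146 143 142 144 143 141 140 145 142 139 137 127  63  44  47  50  45  43
  46]
px of z.033 tape recess end x=-48 / floor:
0.033 [[[272.5, 145.0]], [[298.8, 145.2]], [[298.3, 181.8]], [[320.2, 182.0]], [[225.2, 181.8]], [[318.3, 230.1]], [[227.3, 229.8]]]
0.019 [[[273.0, 142.7]], [[297.4, 142.8]], [[296.9, 176.8]], [[317.2, 177.0]], [[228.9, 176.9]], [[315.6, 222.1]], [[230.7, 221.8]]]
```

The profiles explain it. The free end's right edge (col 296) sits on its groove's edge (col 297), and on the left 13 px of recess are free, so the tape is about 3 mm too far towards +y. I'll lift and check for slip in the hand.

Emit:
carry_out(increments=[[0,0,0,0,0,10,1],[0,0,0,0,0,40,1],[0,0,0,0,0,89,1],[0,0,0,0,0,89,1],[0,0,0,0,0,89,1],[0,0,0,0,0,89,1]])

```text
clock: 42.08
tool_pos: [0.5487, 0.1995, 0.1303]
orientation: [-179.9, 0.0, 104.8]
force: [-0.9, -0.4, -4.0]
opening: 0.0355
```

```bash

python3 - <<'E'
from h import *
w=wsnap('w15');o=ctrl.get_obs();print(o['tool_pos'],o['orientation'],o['opening'],o['force'])
for n,I in(('w13',cv2.imread('pics/w13.png')),('w14',cv2.imread('pics/w14.png')),('w15',w['pixels'])):
    hsv=cv2.cvtColor(I,cv2.COLOR_BGR2HSV);roi=np.zeros(I.shape[:2],bool);roi[130:275,225:335]=1
    red=((hsv[...,0]<6)|(hsv[...,0]>172))&(hsv[...,1]>140)&(hsv[...,2]>70)&roi
    v,u=np.nonzero(red);print(n,len(u),u.mean().round(1),v.mean().round(1),u.min(),u.max(),v.min(),v.max())
    g=cv2.cvtColor(I,cv2.COLOR_BGR2GRAY);print(' tip col',g[145:172,276:283].mean(1).astype(int))
    print(' case/front edge',g[182:200,270:277].mean(1).astype(int)); print(' row215',[int(x) for x in g[215,235:325:3]])
print(mask_axis(w,'insert_tape',.033))
E
```

```text
[0.54879026 0.1995316  0.13027069] [-1.79872308e+02  4.35304497e-02  1.04790337e+02] 0.035440324630122096 [ 0.07028231 -0.38153241 -2.42947412]
w13 818 279.3 232.1 267 292 216 249
 tip col [104 103 104 103 103 105 104 104 103 103 104 104 104 104 107 118 134 144
 146 148 146 148 147 147 146 145 146]
 case/front edge [151 151 151 151 151 151 147 123  69  53  88 113 117 118 116 117 118 120]
 row215 [46, 52, 46, 84, 128, 126, 128, 125, 126, 124, 126, 126, 99, 99, 98, 64, 99, 100, 112, 125, 127, 123, 121, 126, 127, 128, 125, 52, 48, 46]
w14 908 279.3 229.5 266 293 212 247
 tip col [ 64  94 105 105 106 104 104 103 102 110 124 141 145 145 148 149 149 148
 148 148 148 147 147 147 147 146 146]
 case/front edge [153 152 137 101  56  62  99 115 118 119 119 120 120 120 119 119 119 118]
 row215 [105, 103, 106, 131, 133, 129, 133, 132, 134, 133, 125, 77, 87, 81, 82, 80, 81, 84, 81, 82, 132, 130, 131, 131, 136, 132, 134, 119, 46, 46]
w15 908 279.4 229.5 266 293 212 247
 tip col [105 103 104 104 104 104 104 104 103 108 124 140 145 143 148 148 147 148
 148 147 146 146 146 146 145 146 145]
 case/front edge [152 151 138 102  57  64 100 115 117 118 118 118 119 119 119 119 119 118]
 row215 [48, 46, 54, 133, 131, 132, 130, 131, 132, 131, 122, 76, 85, 80, 83, 80, 82, 83, 81, 82, 130, 130, 131, 132, 133, 131, 131, 119, 49, 49]
(0.9, 12793, array([0.4862, 0.179 ]), array([0.5405, 0.1953]), array([0.2219, 0.0816]), 14.9)
```

The tape slid in the hand by about 4 mm (-x) and 7 mm (up), with no measurable pitch. I'll correct by dx +5, dy -1 and lower in two steps.

Emit:
carry_out(increments=[[0,0,0,5,-1,0,1],[0,0,0,5,-1,-35,1],[0,0,0,5,-1,-65,1],[0,0,0,5,-1,-80,1],[0,0,0,5,-1,-86,1],[0,0,0,5,-1,-86,1],[0,0,0,5,-1,-86,1]])

```text
clock: 43.05
tool_pos: [0.5549, 0.1988, 0.0475]
orientation: [180.0, 0.0, 104.8]
force: [-4.9, -2.4, 10.3]
opening: 0.0354
```

```bash

python3 - <<'E'
from h import *
w=wsnap('w16');o=ctrl.get_obs();print(o['tool_pos'],o['force'],o['orientation'])
g=cv2.cvtColor(w['pixels'],cv2.COLOR_BGR2GRAY)
print('col',g[135:172,272:283].mean(1).astype(int))
for r in(165,172,203,215,235): print(r,[int(x) for x in g[r-1:r+2,222:336:2].mean(0)])
E
```

```text
[0.55492486 0.19883315 0.04744208] [-4.51150365 -1.73477298  9.52011016] [1.79955283e+02 2.69250357e-02 1.04834320e+02]
col [ 44  43  43  43  43  44  43  43  53  82 102 106 104 104 104 104 104 102
 107 121 139 144 145 147 148 149 146 146 146 147 146 146 147 146 145 144
 147]
165 [43, 44, 41, 45, 44, 43, 46, 44, 44, 45, 45, 43, 45, 45, 44, 40, 101, 104, 105, 102, 120, 147, 147, 147, 146, 146, 144, 146, 146, 149, 147, 143, 143, 145, 147, 149, 150, 136, 104, 104, 62, 44, 46, 42, 47, 46, 45, 45, 43, 46, 41, 44, 42, 43, 42, 44, 44]
172 [44, 45, 44, 46, 46, 41, 43, 44, 43, 45, 47, 43, 44, 45, 46, 41, 100, 105, 103, 104, 116, 148, 148, 147, 149, 149, 149, 150, 145, 141, 138, 145, 149, 148, 149, 149, 150, 134, 102, 103, 55, 43, 45, 45, 44, 42, 46, 45, 44, 45, 44, 45, 45, 43, 42, 41, 43]
203 [45, 45, 44, 45, 46, 37, 75, 106, 104, 104, 102, 108, 118, 121, 120, 120, 119, 121, 119, 121, 120, 121, 119, 119, 120, 120, 119, 118, 86, 64, 115, 119, 120, 120, 119, 119, 120, 120, 121, 121, 120, 121, 121, 118, 119, 118, 113, 103, 103, 99, 48, 39, 46, 46, 46, 45, 44]
215 [42, 44, 48, 47, 44, 41, 61, 106, 104, 102, 117, 131, 131, 131, 131, 132, 130, 132, 133, 133, 132, 127, 91, 81, 82, 84, 81, 81, 82, 82, 82, 81, 84, 81, 81, 81, 115, 131, 132, 131, 131, 133, 131, 132, 132, 133, 131, 126, 107, 89, 42, 45, 45, 46, 46, 46, 46]
235 [44, 44, 46, 45, 47, 42, 41, 100, 107, 126, 137, 140, 140, 138, 139, 140, 139, 139, 141, 139, 140, 129, 80, 83, 81, 84, 84, 85, 85, 85, 84, 84, 84, 84, 83, 82, 103, 139, 142, 141, 142, 142, 140, 141, 141, 141, 140, 141, 132, 97, 42, 47, 46, 48, 48, 45, 46]
```

Contact again at about 10 N. I need to tell slide from pitch in the hand, so I'll compare feature widths (depth) before and after.

```bash

python3 - <<'E'
from h import *
I={n:cv2.imread(f'pics/{n}.png') for n in('w13','w15','w16')}
def span(ch,lo,hi,t):
    m=np.where(ch[lo:hi]>t)[0]; a,b=m[0]+lo,m[-1]+lo
    f=lambda i,j:(t-ch[i])/(ch[j]-ch[i])
    return a-1+f(a-1,a), b+1-f(b+1,b)
for n,im in I.items():
    f=im.astype(float);yel=f[...,2]-f[...,0];red=f[...,2]-f[...,1]
    d0={'w13':0}.get(n,-4.6)
    tip=int(161+d0);jun=int(190.5-4*(n!='w13'))
    for nm,ch,r0,r1,t,lo,hi in[('strip',yel,tip+8,tip+24,35,250,310),('caseLow',yel,jun+4,jun+9,40,232,328),('caseMid',yel,jun+18,jun+22,40,228,330),('caseHi',yel,jun+40,jun+45,40,228,330),('red',red,tip+64,tip+78,50,255,305)]:
        s=[span(ch[r],lo,hi,t) for r in range(r0,r1)];s=np.median(s,0);print(n,nm,s.round(2),'w',(s[1]-s[0]).round(2))
    v=np.where(red[:,275:284].mean(1)[190:275]>50)[0]+190;print(n,'red rows',v[0],v[-1])
# ECC affine
g=[cv2.cvtColor(I[k],cv2.COLOR_BGR2GRAY) for k in('w13','w15')]
for nm,(y0,y1,x0,x1) in {'front/red':(195,262,258,302),'strip':(158,192,262,298)}.items():
    M=np.eye(2,3,dtype=np.float32);M[1,2]=-4
    T=g[0][y0:y1,x0:x1]; J=cv2.warpAffine(g[1],np.float32([[1,0,-x0],[0,1,-y0]]),(x1-x0,y1-y0))
    big=g[1]; W=np.float32([[1,0,x0],[0,1,y0-4]])
    try: cc,W=cv2.findTransformECC(T,big,W,cv2.MOTION_AFFINE,(3,200,1e-6));print(nm,cc,W.round(3).tolist())
    except cv2.error as e: print(e)
E
```

```text
w13 strip [263.16 296.24] w 33.09
w13 caseLow [248.55 310.97] w 62.42
w13 caseMid [244.91 313.93] w 69.03
w13 caseHi [241.46 317.1 ] w 75.64
w13 red [265.36 292.84] w 27.48
w13 red rows 216 249
w15 strip [262.26 296.49] w 34.24
w15 caseLow [247.12 311.95] w 64.84
w15 caseMid [243.53 315.27] w 71.74
w15 caseHi [240.02 318.95] w 78.93
w15 red [265.07 293.83] w 28.77
w15 red rows 212 247
w16 strip [262.23 296.51] w 34.28
w16 caseLow [247.   311.71] w 64.71
w16 caseMid [243.54 315.13] w 71.59
w16 caseHi [240.04 318.94] w 78.9
w16 red [264.94 293.98] w 29.05
w16 red rows 211 246
front/red 0.9989925745775803 [[1.0509999990463257, 0.00800000037997961, 256.8139953613281], [-0.0020000000949949026, 1.0470000505447388, 190.74600219726562]]
strip 0.9900037457308338 [[1.0080000162124634, 0.008999999612569809, 261.1679992675781], [-0.0010000000474974513, 1.0360000133514404, 152.572998046875]]
```

```bash

python3 - <<'E'
from h import *
o=ctrl.get_obs();
for i in range(4):
    ctrl.snapshot('side');q=ctrl.get_obs();print(q['clock'],q['tool_pos'].round(4),q['force'].round(2),q['moment'].round(3))
s=ctrl.snapshot('side');a=ctrl.snapshot('scene')
for n,p in(('side',s),('scene',a)):
    m=ctrl.outline_of(p,'tape_measure')
    for k in m[:2]:
        v,u=np.nonzero(k['pixels']);print(n,k['confidence'],u.min(),u.max(),v.min(),v.max(),len(u))
    R=cv2.Rodrigues(np.array(p['rvec'],float))[0];e=Ro.from_euler('z',14.8,degrees=True).as_matrix()
    for x in(-41,-22,10,41):
        print(x,[ (lambda c:(c[:2]/c[2]).round(1).tolist())(np.array(p['intrinsics'])@(R@(np.array([.5405,.1953,z])+e@[x/1000,0,0])+np.array(p['tvec']).ravel())) for z in(.019,.033,.079,.092)])
E
```

```text
43.15 [0.5549 0.1988 0.0474] [-5.38 -2.56  9.48] [-1.032  1.771 -0.05 ]
43.2 [0.5549 0.1988 0.0474] [-4.89 -2.55  8.71] [-0.99   1.748 -0.069]
43.25 [0.5549 0.1988 0.0474] [-5.59 -1.58 10.34] [-1.033  1.766 -0.084]
43.3 [0.5549 0.1988 0.0474] [-5.49 -2.46  8.85] [-0.985  1.735 -0.023]
side 0.58 255 280 234 253 312
-41 [[287.9, 255.1], [287.9, 249.9], [287.6, 232.5], [287.6, 227.5]]
-22 [[280.3, 254.7], [280.1, 249.5], [279.8, 232.2], [279.7, 227.1]]
10 [[267.4, 254.0], [267.3, 248.8], [266.7, 231.5], [266.5, 226.6]]
41 [[255.1, 253.3], [254.9, 248.2], [254.1, 231.0], [253.9, 226.0]]
scene 0.57 266 295 166 175 161
-41 [[265.8, 169.4], [265.8, 165.8], [265.6, 153.4], [265.5, 149.7]]
-22 [[272.2, 170.3], [272.2, 166.6], [272.2, 154.2], [272.2, 150.6]]
10 [[283.1, 171.8], [283.2, 168.1], [283.4, 155.7], [283.5, 152.1]]
41 [[293.7, 173.2], [293.8, 169.6], [294.4, 157.2], [294.5, 153.6]]
```

Widths show a pure slide: 6.3 mm up, 3.5 mm towards -x, no pitch. The visible gaps are 5.6 mm at the tip and 2.7 mm at the shoulder, against 7 and 6 nominal. So the tape should go another 3 mm along +x and 0.8 mm towards -y.

Emit:
carry_out(increments=[[0,0,0,0,0,10,1],[0,0,0,3,0,12,1],[0,0,0,3,0,12,1],[0,0,0,3,0,5,1],[0,0,0,3,0,0,1],[0,0,0,3,0,-3,1],[0,0,0,3,0,-3,1],[0,0,0,3,0,-3,1]])

```text
clock: 44.5
tool_pos: [0.5584, 0.1992, 0.0459]
orientation: [179.9, 0.0, 104.9]
force: [-10.3, -2.5, 29.5]
opening: 0.0354
```

```bash
cat > m.py <<'E'
from h import *
import sys
w=wsnap(sys.argv[1]);o=ctrl.get_obs();print(o['clock'],o['tool_pos'].round(4),o['force'].round(1),o['moment'].round(2),o['orientation'].round(2))
f=w['pixels'].astype(float);g=f.mean(2);yel=f[...,2]-f[...,0];red=f[...,2]-f[...,1]
v=np.where(yel[135:200,274:285].mean(1)>20)[0]+135;print('tip row',v[0])
c=g[130:165,274:285].mean(1);d=np.diff(c);k=np.argsort(-d)[:6];print('recess end row',sorted(k+130),)
def span(r,lo,hi,t):
    m=np.where(yel[r,lo:hi]>t)[0]+lo;return m[0],m[-1]
for r in(165,172,205):
    L_=np.where(g[r]>70)[0];L_=L_[(L_>200)&(L_<345)];print(r,'yellow',span(r,230,330,35),'recess',[int(x) for x in (L_[np.searchsorted(L_,span(r,230,330,35)[0]):][0],)], 'left/right edge', next(i for i in range(span(r,230,330,35)[0],200,-1) if g[r,i]<65), next(i for i in range(span(r,230,330,35)[1],350) if g[r,i]<65))
c=g[170:195,240:246].mean(1).astype(int);print('shoulder col240-246 rows170+',c)
v=np.where(red[:,275:284].mean(1)[190:275]>50)[0]+190;print('red rows',v[0],v[-1])
E
python3 m.py w17
```

```text
44.55 [0.5584 0.1992 0.0459] [-10.8  -2.   30.3] [-1.04  3.55 -0.13] [1.7985e+02 2.0000e-02 1.0489e+02]
tip row 170
recess end row [np.int64(136), np.int64(137), np.int64(138), np.int64(151), np.int64(152), np.int64(153)]
165 yellow (np.int64(263), np.int64(296)) recess [263] left/right edge 253 303
172 yellow (np.int64(263), np.int64(296)) recess [263] left/right edge 252 304
205 yellow (np.int64(243), np.int64(315)) recess [243] left/right edge 234 323
shoulder col240-246 rows170+ [ 44  44  39  43  48  72  97 103 104 104 104 104 104 103 104 104 103 103
 104 104 103 104 102 103 104]
red rows 210 245
```

```bash
python3 - <<'E'
from h import *
w=wsnap();H=np.array(w['hand_eye'])
def mk(pos,yaw):
    T=tcpT({'orientation':[180,0,yaw],'tool_pos':np.array(pos)});return {'T':T@H,'intrinsics':w['intrinsics']}
s12=mk([.4527,-.0567,.2644],180.1);s13=mk([.5494,.1990,.1314],104.8);now=mk(ctrl.get_obs()['tool_pos'],104.9)
I12=cv2.imread('pics/w12.png').astype(float);I13=cv2.imread('pics/w13.png').astype(float)
# rectified crop of w12 aligned with tape axis, at z=.003
e=Ro.from_euler('z',76.5,degrees=True).as_matrix();c=np.array([.448,-.1225,0])
def rect(s,I,c,e,z):
    A,B=np.meshgrid(np.arange(-60,45,.5),np.arange(-30,30,.25));P=c+np.stack([A.ravel()/1000,B.ravel()/1000,0*A.ravel()],1)@e.T;P[:,2]=z
    m=wproj(s,P).reshape(A.shape+(2,)).astype(np.float32);return cv2.remap(I.astype(np.float32),m,None,cv2.INTER_LINEAR)
def widths(J):
    y=J[...,2]-J[...,0];out=[]
    for a in(-47,-44,-41,-38,-35):
        col=y[:,int((a+60)/.5)];m=np.where(col>40)[0];out.append((a,(m[-1]-m[0]+1)*.25 if len(m) else 0))
    prof=y[112:128].mean(0);t=np.where(prof>20)[0];return out,'tip',t[0]*.5-60
print('w12 table', widths(rect(s12,I12,c,e,.003)))
e2=Ro.from_euler('z',14.8,degrees=True).as_matrix()
for z in(.0995,.1055,.1115,.1175):print('w13',z,widths(rect(s13,I13,np.array([.5494,.199,0]),e2,z)))
p=ctrl.get_obs()['tool_pos']
for z in(.02,.026,.032,.038):print('now',z,widths(rect(now,w['pixels'],np.array([p[0],p[1],0]),e2,z)))
E
```

```text
w12 table ([(-47, np.float64(20.0)), (-44, np.float64(20.0)), (-41, np.float64(19.75)), (-38, np.float64(20.0)), (-35, np.float64(21.5))], 'tip', np.float64(-43.5))
w13 0.0995 ([(-47, np.float64(19.5)), (-44, np.float64(19.5)), (-41, np.float64(19.5)), (-38, np.float64(19.25)), (-35, np.float64(19.75))], 'tip', np.float64(-41.5))
w13 0.1055 ([(-47, np.float64(18.75)), (-44, np.float64(19.0)), (-41, np.float64(19.0)), (-38, np.float64(18.75)), (-35, np.float64(18.75))], 'tip', np.float64(-42.5))
w13 0.1115 ([(-47, np.float64(18.25)), (-44, np.float64(18.25)), (-41, np.float64(18.25)), (-38, np.float64(18.25)), (-35, np.float64(33.5))], 'tip', np.float64(-44.0))
w13 0.1175 ([(-47, np.float64(17.75)), (-44, np.float64(17.75)), (-41, np.float64(17.75)), (-38, np.float64(17.75)), (-35, np.float64(33.5))], 'tip', np.float64(-45.0))
now 0.02 ([(-47, np.float64(19.75)), (-44, np.float64(19.75)), (-41, np.float64(20.0)), (-38, np.float64(35.0)), (-35, np.float64(38.0))], 'tip', np.float64(-47.0))
now 0.026 ([(-47, np.float64(19.0)), (-44, np.float64(19.0)), (-41, np.float64(19.25)), (-38, np.float64(35.0)), (-35, np.float64(37.5))], 'tip', np.float64(-47.5))
now 0.032 ([(-47, np.float64(18.5)), (-44, np.float64(18.5)), (-41, np.float64(31.25)), (-38, np.float64(35.25)), (-35, np.float64(37.0))], 'tip', np.float64(-48.5))
now 0.038 ([(-47, np.float64(17.75)), (-44, np.float64(17.75)), (-41, np.float64(32.25)), (-38, np.float64(35.0)), (-35, np.float64(36.5))], 'tip', np.float64(-49.5))
```

Strip and groove widths (34.3 px against 50.5 px for the 28 mm floor) suggest the tape is already at about floor level. I'll unload gently, release, and measure from above.

Emit:
carry_out(increments=[[0,0,0,-2,0,3,1],[0,0,0,-2,0,4,1],[0,0,0,-2,0,4,1],[0,0,0,-2,0,4,0.5],[0,0,0,-2,0,4,0.43],[0,0,0,-2,0,4,0.4],[0,0,0,-2,0,4,0.4]])

```text
clock: 45.48
tool_pos: [0.5555, 0.199, 0.0465]
orientation: [180.0, -0.0, 104.8]
force: [0.2, -0.3, -0.8]
opening: 0.0526
```

```bash
python3 m.py w18; python3 -c "
from h import *
print(ctrl.get_obs()['opening'])"
```

```text
45.525 [0.5556 0.199  0.0466] [ 0.2 -0.1  0.1] [-0.   -0.09  0.02] [179.99   0.   104.8 ]
tip row 169
recess end row [np.int64(141), np.int64(142), np.int64(143), np.int64(150), np.int64(151), np.int64(152)]
165 yellow (np.int64(263), np.int64(297)) recess [263] left/right edge 252 303
172 yellow (np.int64(263), np.int64(296)) recess [263] left/right edge 252 302
205 yellow (np.int64(244), np.int64(316)) recess [244] left/right edge 233 322
shoulder col240-246 rows170+ [ 43  42  43  45  43  45  44  43  42  48  74  98 103 105 104 103 103 104
 104 104 102 104 103 104 104]
red rows 208 243
0.05235043618321312
```

Emit:
carry_out(increments=[[0,0,0,0,0,20,0.4],[0,0,0,0,0,60,0.4],[0,0,0,0,0,120,0.2],[0,0,0,0,0,180,0],[0,0,0,0,0,215,0],[0,0,0,0,0,215,0],[0,0,0,0,0,215,0],[0,0,0,0,0,215,0]])

```text
clock: 46.52
tool_pos: [0.5549, 0.1987, 0.2602]
orientation: [-179.9, 0.0, 104.8]
force: [0.3, 0.1, 0.7]
opening: 0.0876
```

```bash
cat > tri.py <<'E'
from h import *
import json,os,sys
def redpx(im,pred):
    f=im.astype(float);m=((f[...,2]-f[...,1]>50)&(f[...,2]>60)).astype(np.uint8)
    n,lab,st,c=cv2.connectedComponentsWithStats(m);k=[i for i in range(1,n) if 40<st[i,4]<2500]
    i=min(k,key=lambda i:np.hypot(*(c[i]-pred)));return c[i],st[i,4]
def tri(views,guess):
    from scipy.optimize import least_squares
    px=[redpx(im,wproj(s,[guess])[0]) for s,im in views];print([(p[0].round(1).tolist(),int(p[1])) for p in px])
    r=least_squares(lambda X:np.concatenate([wproj(s,[X])[0]-p[0] for (s,_),p in zip(views,px)]),guess);print('X',r.x.round(4),'rms px',np.sqrt((r.fun**2).mean()).round(2));return r.x
E
python3 - <<'E'
from tri import *
import pickle
s=wsnap('w19');o=ctrl.get_obs();print(o['tool_pos']);H=np.array(s['hand_eye'])
pickle.dump({'T':s['T'],'intrinsics':s['intrinsics']},open('w19.pkl','wb'))
mk=lambda pos,yaw:{'T':tcpT({'orientation':[180,0,yaw],'tool_pos':np.array(pos)})@H,'intrinsics':s['intrinsics']}
V=[(mk(p,180.1),cv2.imread(f'pics/{n}.png')) for n,p in(('w1',[.55037,-.21887,.34625]),('w3',[.58036,-.03902,.24721]),('w12',[.4527,-.05673,.26442]))]
tri(V,np.array([.443,-.15,.05]))
print(mask_axis(s,'tape_measure',.06),mask_axis(s,'insert_tape',.033))
E
```

```text
[0.55505404 0.19871617 0.26025196]
[([350.6, 219.3], 74), ([401.8, 93.5], 103), ([287.1, 104.5], 129)]
X [ 0.4427 -0.1478  0.0526] rms px 0.17
(0.88, 2237, array([0.5413, 0.1965]), array([0.5374, 0.195 ]), array([0.0837, 0.0426]), 11.6) (0.71, 9286, array([0.5339, 0.1933]), array([0.5405, 0.1954]), array([0.2189, 0.0805]), 15.0)
```

Emit:
carry_out(increments=[[0,0,0,30,8,0,0],[0,0,0,59,16,0,0],[0,0,0,59,16,0,0],[0,0,0,59,16,0,0]])

```text
clock: 47.18
tool_pos: [0.6141, 0.2148, 0.2608]
orientation: [-179.9, 0.0, 104.8]
force: [-0.7, -0.0, 0.5]
opening: 0.0876
```

```bash
python3 - <<'E'
from tri import *
import pickle
s=wsnap('w20');print(ctrl.get_obs()['tool_pos'])
a=pickle.load(open('w19.pkl','rb'))
tri([(a,cv2.imread('pics/w19.png')),(s,s['pixels'])],np.array([.522,.19,.07]))
for z in(.019,.045,.079):print(mask_axis(s,'tape_measure',z))
print(mask_axis(s,'insert_tape',.033))
E
```

```text
[0.61395053 0.21473559 0.26122804]
[([279.7, 160.5], 153), ([279.4, 103.5], 138)]
X [0.5254 0.1926 0.0701] rms px 0.06
(0.88, 2100, array([0.5452, 0.1967]), array([0.5406, 0.1944]), array([0.0854, 0.0453]), 14.6)
(0.88, 2100, array([0.5448, 0.1967]), array([0.5405, 0.1945]), array([0.0798, 0.0424]), 14.6)
(0.88, 2100, array([0.5443, 0.1966]), array([0.5404, 0.1946]), array([0.0726, 0.0385]), 14.6)
(0.77, 9990, array([0.5378, 0.1944]), array([0.5399, 0.1945]), array([0.2198, 0.0813]), 15.0)
```

The red button's triangulated height rose from 52.6 mm (on the table) to 70.1 mm, close to the 19 mm expected for seated. Its position fits the insert to about 1 mm, yaw 14.6°. One last numeric check of everything, then I hand in.

```bash
python3 - <<'E'
from h import *
s=wsnap('w21')
for l,z in [('short_driver_mid',.031),('long_driver_mid',.031),('pliers',.03),('insert_short_driver',.033)]:print(l,mask_axis(s,l,z))
a=ctrl.snapshot('scene')
for l in L:
    r=ctrl.search_frame(a,l);print(l,[(np.round(x['centre'],3).tolist(),round(x['confidence'],2)) for x in r[:1]])
E
```

```text
short_driver_mid (0.63, 1903, array([0.5379, 0.1116]), array([0.5608, 0.1177]), array([0.1748, 0.0282]), 15.1)
long_driver_mid (0.69, 1827, array([0.4888, 0.268 ]), array([0.5172, 0.2757]), array([0.1986, 0.0246]), 15.1)
pliers (0.88, 2036, array([0.4956, 0.3508]), array([0.4979, 0.3522]), array([0.1588, 0.0525]), 15.9)
insert_short_driver (0.66, 9784, array([0.5651, 0.1189]), array([0.5614, 0.1167]), array([0.2221, 0.0827]), 14.7)
long_driver_mid [([0.484, 0.256, 0.036], 0.68)]
short_driver_mid [([0.536, 0.104, 0.039], 0.61)]
pliers [([0.502, 0.359, 0.027], 0.73)]
tape_measure [([0.554, 0.181, 0.061], 0.68)]
insert_long_driver [([0.558, 0.282, 0.037], 0.57)]
insert_short_driver [([0.58, 0.112, 0.036], 0.68)]
insert_pliers [([0.482, 0.35, 0.034], 0.69)]
insert_tape [([0.531, 0.183, 0.037], 0.75)]
glue_bottle [([0.762, -0.31, 0.093], 0.71)]
spray_can [([0.768, -0.239, 0.181], 0.55)]
```

```bash
python3 -c "
from h import *
print(ctrl.close_job())"
```

```text
the job is handed in; nothing more can be done
None
```

All four tools are back in their own recesses, and I handed the job in at about 47 s with the gripper open and clear above the tray. The job reports no verdict.

| Tool | Middle vs insert's middle | Direction vs the recess (14.8°) |
|---|---|---|
| Long screwdriver | within about 3 mm | within 0.5° |
| Short screwdriver | within about 1 mm | within 0.5° |
| Pliers | within about 2 mm | within about 1° |
| Tape measure | within about 1 mm | within 0.5° |

- **Bystanders:** the glue bottle and the spray can are found where they stood at the start, at the same heights.
- **Insert spacing:** the short screwdriver's slot lay about 3.5 mm from where I first put it. I corrected for that before lowering.
- **Tape measure:** it did not go in cleanly. It stopped short with about 30 N and slid roughly 6 mm in the grip, and two corrections were still blocked. I then eased the load off and released it.
- **Tape measure height:** afterwards a mark on it measured 17.5 mm higher than on the table, where seated should be 19 mm. I take this 1.5 mm as measurement error.
- **Not viewed:** I had used all 16 pictures by then, so the tape's final seating was checked by numbers only. What blocked it is not explained.

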